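Set the cabinet's vent flap wide and lock its stay

TASK

The equipment cabinet on the desk runs hot: lift the brass stay of its vent flap off the pin, swing the flap further open, and drop the stay's last hole (the one nearest the red grip) fully down over the pin. Then take the yellow locking clip from its sloped rest and push it straight down over the two orange snap hooks beside the pin until both sides click, and let go. Leave the calculator, mug and stapler alone.

Things in the scene. Friction and masses are not known exactly. Their poses are not given: they have to be found in the camera images.
- cabinet_top (a point): grey steel equipment cabinet, fixed, 180 mm in x, 300 mm in y, 100 mm high: centre of its top. Axes: z up, x towards the long face (the one away from the robot) that carries the flap. Only the catch and the stay stand on its top.
- flap_hinge (a point): vertical hinge axis of the flap, fixed to the cabinet, level with the cabinet's top: 95 mm in x and 120 mm in y from cabinet_top, same axes.
- flap (a joint): opening of the blue vent flap (200 mm wide, 10 thick, 88 high), rad: 0 shut along the cabinet's far face, running from the hinge to -y; grows as its free end swings out to +x (anticlockwise from above). Starts near 0.12; is 0.763 with the stay's last hole on the pin. Slightly stiff hinge, stays where left.
- stay_pivot (a point): where the stay is pinned to the flap's top edge, 100 mm from the hinge axis and 108.5 mm above the desk (the bar's mid-thickness). Here the stay swivels freely about the vertical and tips upward.
- stay (a joint): lift angle of the stay, rad: 0 lying level over the cabinet (its lower stop), up to 0.7 as its grip end is raised. It falls back by its own weight.
- stay_grip (a point): red upright fin to grasp the stay by: 27 mm along the bar, 10 mm thick across it, rising 34 mm above the bar's top. The point is on the fin's mid-line, 176.5 mm from the pivot, 20 mm above the bar's top, 22.5 mm above its mid-plane, 14 mm below the fin's top. Axes: x along the bar from pivot to fin, y across, z up.
- hole1 (a point): stay's first hole, on the pin at the start, 80 mm from the pivot. The stay is a brass bar 200 x 20 x 5 mm with three 12 mm holes, at 80, 110 and 140 mm from the pivot. The point is the hole's centre at the bar's mid-thickness. Axes as stay_grip.
- hole3 (a point): stay's last hole, 140 mm from the pivot, 36.5 mm from the fin's centre: it must go over the pin. The point is the hole's centre at the bar's mid-thickness.
- pin (a point): steel pin on the cabinet's top, 8 mm thick, on the catch. The point is on its axis, 106 mm above the desk, where the level bar's underside lies (hole centres 2.5 mm higher); the pin rises 12 mm above it, the last 4.5 mm tapered. Axes: z up, x along the stay (pivot to fin) when the last hole is on the pin, y across.
- seat (a point): where clip_mid is when the clip is home: 46 mm above pin, same axes. Black pads at y = 16 to 30 mm and -16 to -30 mm, 18 mm long in x, tops 13 mm above pin, carry the clip's underside; the stay passes between them.
- hook_a (a joint): outward bend of the orange snap hook on the +y side of seat, rad: 0 sprung back, about 0.08 as the clip passes. Hook: 14 mm wide in x, stem at y = 36 to 42 mm, round 16 mm nose from y = 29 to 46 mm, top 36.5 mm above pin. Passing both hooks takes about 7 N downward; they then close over the clip's ends.
- hook_b (a joint): outward bend of the like hook on the -y side of seat (mirror image), rad: 0 sprung back.
- clip_mid (a point): yellow clip, 40 to 85 g: foot 64 mm in y (round ends), 20 in x, 10 thick; blade to hold on its middle, 24 mm in x, 12 thick in y, up to 66 mm from the underside. Point: centre line, 33 mm above the underside. z up the blade. Fits either way round. Home, hooks and fin beside it reach 26 mm above its underside: hold it higher than that.
- rest_mid (a point): wooden rest, fixed: centre of its sloped face (60 x 90 mm, tilted 35 degrees), 40 mm above the desk. Axes: z up, the slope falls towards -y. The clip's foot lies flat on it, ends up and down the slope, against a low ledge below, so its blade leans 35 degrees towards the robot's side; a gripper must lean likewise to hold it square.
- calculator: bystander: flat grey calculator, 140 x 78 x 16 mm, origin at the centre of its underside
- mug: bystander: blue mug, 80 mm wide, 95 mm high, origin at the centre of its underside
- stapler: bystander: red and black stapler, 130 x 36 mm, 50 mm high, origin at the centre of its underside
There are look-alikes about, which are no part of the job. Of the things shaped like the part that bears clip_mid, the yellow one is meant.

How it is judged:
On the way, in this order (a step that is already met when the one before it is completed fails the run):
1. the stay is lifted so that its first hole is clear of the pin (value of joint stay above 0.13 rad), for 0.1 s.
2. the stay's last hole is down over the pin (horizontal distance between hole3 and pin below 0.005 m and value of joint stay below 0.025 rad), for 0.2 s.
3. the clip is home with both hooks sprung back over it (distance between clip_mid and seat below 0.007 m and z of clip_mid in the frame of seat below 0.002 m and value of joint each of hook_a, hook_b below 0.04 rad), for 0.2 s.
At the end, for the whole second after the job is handed in: Stay level (0.025 rad), last hole over the pin (5 mm); clip upright (0.08 rad), square (0.15 rad), within 7 mm of the pin's axis and 3 mm below to 2 mm above its seat, at rest (under 0.02 m/s); both hooks sprung back (0.04 rad) (all of step 2 and horizontal distance between clip_mid and seat below 0.007 m and z of clip_mid in the frame of seat between -0.003 and 0.002 m and angle between clip_mid's own z axis and vertical below 0.08 rad and angle between the y axis of clip_mid and the y axis of seat, either way round below 0.15 rad and value of joint each of hook_a, hook_b below 0.04 rad and linear speed of clip below 0.02 m/s); the robot touches nothing.
It fails at once if a bystander is shifted by more than 25 mm (distance of any of calculator, mug, stapler from where it was at the start of the episode above 0.025 m).
It also fails if it takes over 54 s, if anything falls off the work surface, if the arm or the gripper's body presses on something with over 40 N, if the wrist force passes 120 N, or if a joint passes its speed limit or range.

ROBOT

A 6-joint arm with a two-finger parallel gripper is mounted at the origin on the work surface. World frame = base frame: x ahead of the robot, y to its left, z up, the work surface at z = 0. Lengths are in m, angles in rad, forces in N, time in s.
With the tool pointing down it reaches from about 0.325 to 0.925 m from the base axis. Payload 3.1 kg.
Tool frame: the origin (TCP) lies at the very end of the fingers, on their centre line; the grasp point (between the pads) lies bot.grip_depth behind it (bot.grip_depth is the distance from the TCP to the grasp point, in m); y points along the fingers, z is the direction in which the jaws open and shut, and the axes are right-handed (so a half turn about y gives the same grasp; the last joint's range is limited). The gripper opens to 85 mm and grips with 20 to 120 N. Pads are 22 mm wide; open, the fingers measure 114 mm over their backs; the gripper's body (76 mm by 85 mm) begins 54 mm behind the grasp point. The pads swing forward as they close: fully open they stand 13 mm farther back than shut.
Start: joints at [1.02, 0.217, 1.613, -0, 1.311, -0.112], TCP at [0.266, 0.566, 0.208] pointing down, gripper open.
Joint ranges: [-2.75, 2.75], [-0.78, 2.1], [0.31, 2.55], [-1.13, 4.27], [0.13, 2.63], [-2.58, 2.58]. Speed limits (rad/s): [2.79, 2.79, 3.14, 3.14, 3.14, 3.14].

INTERFACE

Orientations are given as a unit quaternion [w, x, y, z].
In Python, from workcell import observe, imaging, ticket, bot gives the robot as it stands.
- The arm moves only by the tool apply_moves, never from a script. Its argument "steps" is a list of rows, each an object of numbers: "x", "y", "z": the shift along the world's x, y, z in units of 25 mm (1.0 is 25 mm); "wx", "wy", "wz": the turn, a rotation vector about the world's x, y, z in units of 8 degrees (1.0 is 8 degrees); "claw": the closure in counts, from 0 (fully open) to 255 (shut). In form: [{"x": .., "y": .., "z": .., "wx": .., "wy": .., "wz": .., "claw": ..}, ...]. A call has exactly 5 rows; each row is the pose to reach, as a shift and turn from the pose measured when the call began; what a row does not reach only later rows make up. A row lasts 1/10 s, in which the tool goes at most 50 mm and 8.59 degrees, less where a joint would pass 70% of its speed; a pose out of reach is approached as far as the arm can. A call with a gripper value outside its range is refused whole. The fingers move at their own pace and stop on an object; "squeeze" is the grip in N (left out, the last holds). Time passes only in rows, so rows that repeat a pose let the fingers close, or fill a call up. It gives the time, the measured TCP pose, the force and the opening at its end, in the units of the state.
- observe(): the state, without advancing time (a new reading comes with each control period).
- imaging.grab_frame(name): name is "scene" or "top" or "wrist"; returns a dict with "image" (400x640x3 uint8, red, green, blue), "camera_matrix" (3x3 intrinsics, pixels), "R" (3x3) and "t" (3): a world point X has camera coordinates R X + t; the wrist camera has in their place "T_tool_cam" (4x4, takes a point from camera to tool coordinates, whose origin is the TCP and whose axes are the tool frame's). Camera axes: x right, y down, z forward; pixel columns grow to the right and rows downward; lengths in m; the calibration is good to about 2 mm. A picture is of the moment at which its call begins: read the wrist's pose just before it. There is no depth.
- ticket.close_job(): hands the job in, once; it reports no verdict.
The state is a dict: "time": time; "joint_positions": joint angles; "dq": joint speeds; "tau": joint torques, N m; "position": TCP position; "eef_rot": TCP orientation; "contact_force": force on the tool from outside, world axes, zero at the start; "wrist_torque": the same for the moment, N m; "finger_gap": opening from 0.0 (shut) to 1.0 (fully open).
Only numpy, scipy, OpenCV 4.12 (cv2) and the standard library are available. Lean on these libraries where they do the work, as an engineer would, in place of code of your own. Each camera call takes 0.05 s, during which the arm holds its last target.

## Working session

There is one attempt and no reset: what is moved stays moved. The work goes in short steps, Python scripts to look and compute and a tool call to move; the robot and the scene stay as the last step left them, time stands still between calls to the robot, and variables do not carry over. Pictures are saved under pics/ and viewed, and the job is handed in when it is done.

Besides the shell and the picture viewer there is one more tool, called by a JSON object that holds its "api" and its "payload". apply_moves: Moves the arm, as the interface text tells. Its arguments: {"type":"object","properties":{"steps":{"type":"array"},"squeeze":{"type":"number"}},"required":["steps"]}

```bash
mkdir -p pics; ls; python3 - <<'E'
from workcell import observe, imaging, ticket, bot
import cv2
print(observe()); print(bot.grip_depth)
for n in ("scene","top","wrist"):
    f=imaging.grab_frame(n); cv2.imwrite(f"pics/{n}0.png",f["image"][:,:,::-1])
    print(n,f["camera_matrix"],f.get("R"),f.get("t"),f.get("T_tool_cam"))
E
```

```text
pics
{'time': 0.0, 'joint_positions': array([ 1.01978163e+00,  2.17793117e-01,  1.61493228e+00, -4.64360195e-06,
        1.31126141e+00, -1.12232892e-01]), 'dq': array([4.11994886e-04, 1.05781469e-03, 7.89021104e-05, 3.27612620e-04,
       1.76700301e-03, 4.97667858e-04]), 'tau': array([-4.15335526e-04, -3.96840656e+01, -3.03858626e+01, -8.52156268e-05,
        9.62057034e-03, -5.67187087e-06]), 'position': array([0.26506861, 0.5650543 , 0.20644512]), 'eef_rot': array([-0.68935631,  0.69095802, -0.15416487,  0.15361669]), 'contact_force': array([0.63562635, 0.81616715, 0.44856772]), 'wrist_torque': array([ 0.00842985, -0.02432733,  0.01504733]), 'finger_gap': 0.9982878484256069}
0.0187
scene [[458.16571466   0.         317.31307105]
 [  0.         458.16571466 203.66460099]
 [  0.           0.           1.        ]] [[ 0.40460412  0.91446332 -0.00723425]
 [ 0.66859794 -0.30119962 -0.6798938 ]
 [-0.6239169   0.27025103 -0.7332749 ]] [-0.25890056 -0.2446506   1.54008537] None
top [[457.25344585   0.         322.66579875]
 [  0.         457.25344585 199.2398122 ]
 [  0.           0.           1.        ]] [[ 0.02147085 -0.9997658  -0.00271239]
 [-0.99284689 -0.02100339 -0.11753261]
 [ 0.11744811  0.00521652 -0.99306532]] [0.03119905 0.53911384 1.46730104] None
wrist [[350.4011495    0.         321.96354466]
 [  0.         350.4011495  202.27121671]
 [  0.           0.           1.        ]] None None [[ 4.42210947e-04  9.48017397e-01  3.18218195e-01 -8.30578705e-02]
 [-2.19498721e-04 -3.18218127e-01  9.48017498e-01 -1.66980355e-01]
 [ 9.99999878e-01 -4.89072202e-04  6.73690671e-05  9.93067542e-05]
 [ 0.00000000e+00  0.00000000e+00  0.00000000e+00  1.00000000e+00]]
```

View pics/scene0.png

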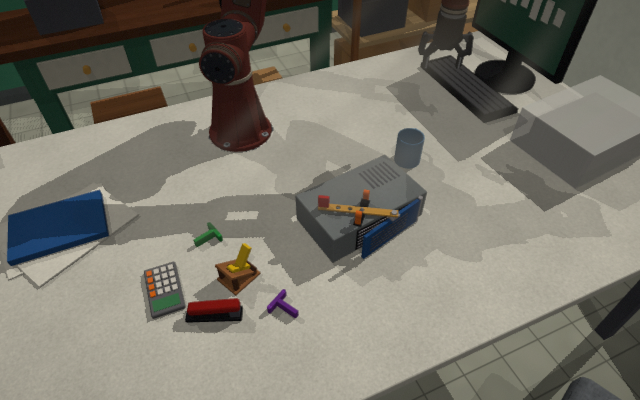

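View pics/top0.png

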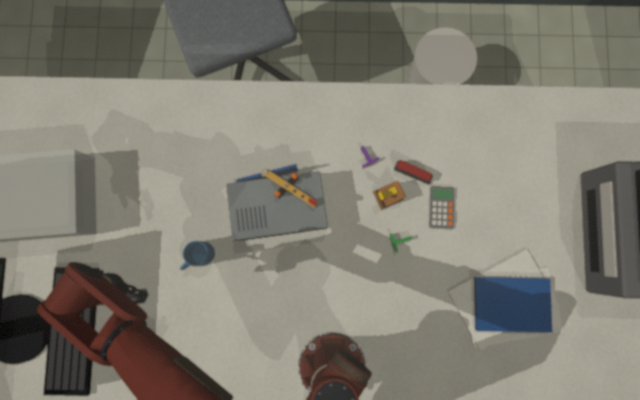

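View pics/wrist0.png

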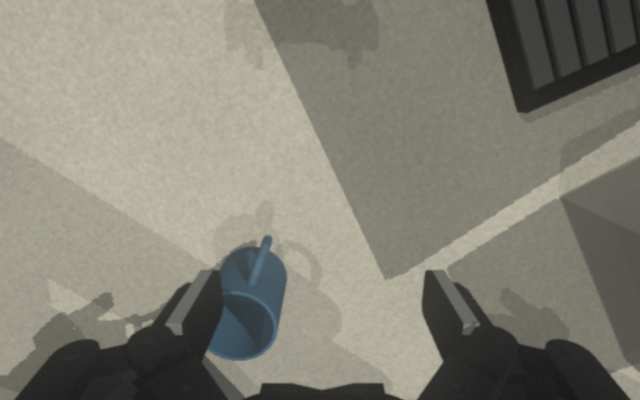

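Candidates for the clip are the yellow one on the wooden rest (scene 243,257; top 390,193), the green one (scene 208,235) and the purple one (scene 283,303). By the description it's the yellow one on the rest. I'll check that in close crops.

```bash
python3 - <<'E'
import cv2,numpy as np
s=cv2.imread('pics/scene0.png');t=cv2.imread('pics/top0.png')
a=cv2.resize(s[150:270,290:435],None,fx=5,fy=4.5,interpolation=cv2.INTER_CUBIC)[:, :]
cv2.imwrite('pics/c1.png',cv2.resize(s[150:270,290:440],(750,600),interpolation=cv2.INTER_CUBIC))
cv2.imwrite('pics/c2.png',cv2.resize(s[230:305,190:290],(800,600),interpolation=cv2.INTER_CUBIC))
cv2.imwrite('pics/c3.png',cv2.resize(t[155:245,220:340],(800,600),interpolation=cv2.INTER_CUBIC))
cv2.imwrite('pics/c4.png',cv2.resize(t[170:215,360:420],(800,600),interpolation=cv2.INTER_CUBIC))
E
```

```text
(no output)
```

View pics/c1.png

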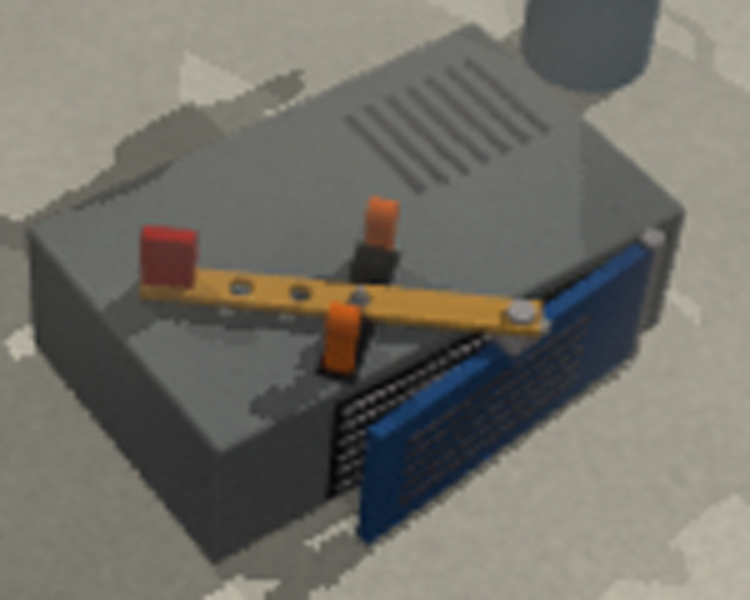

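View pics/c2.png

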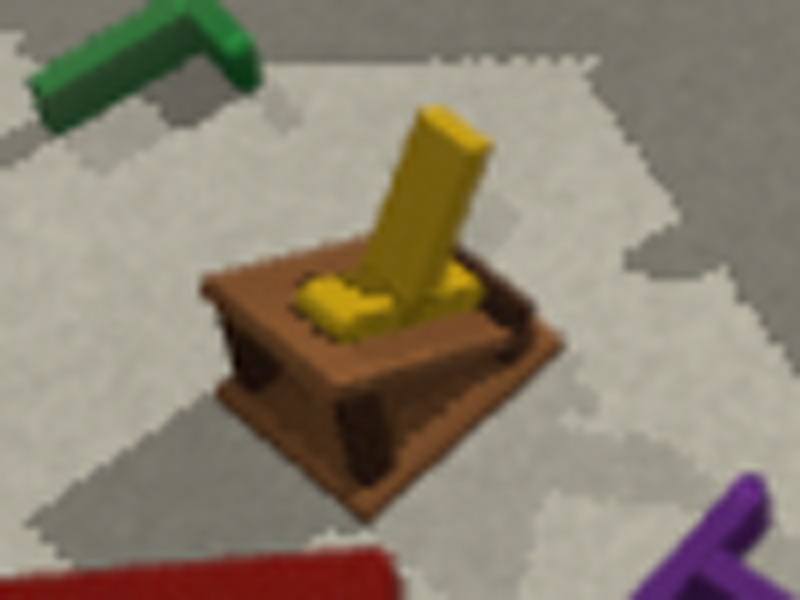

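View pics/c3.png

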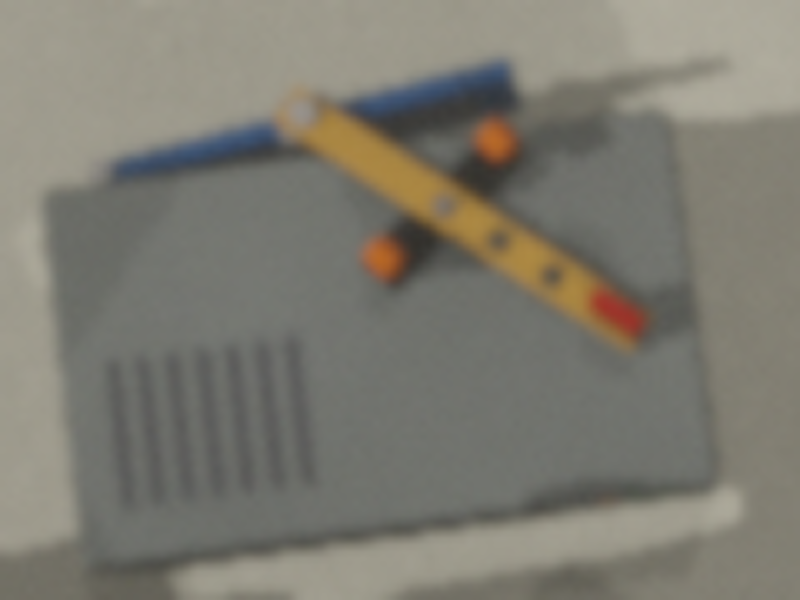

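View pics/c4.png

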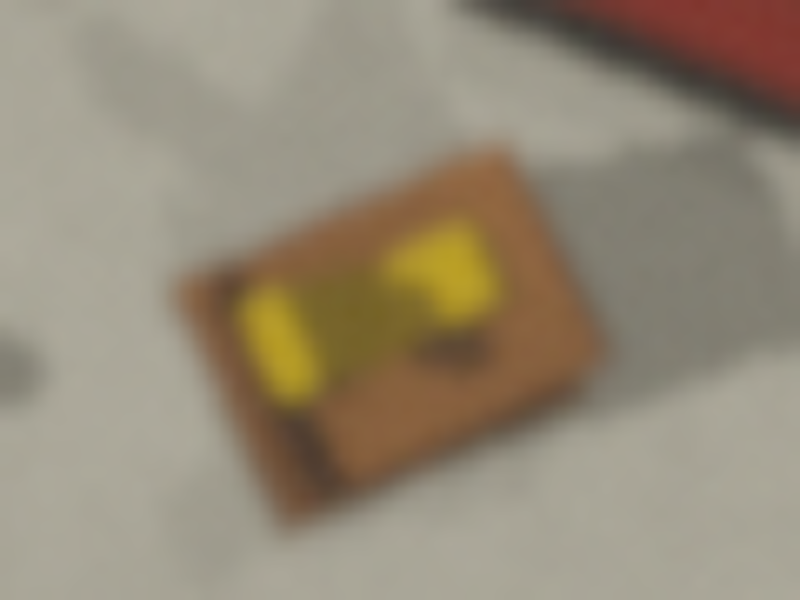

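The yellow clip is on the wooden rest, foot flat, with the dark ledge on the left in top (+y side). The stay's fin is at about scene (323,201) and top (313,203). Next is a coarse triangulation.

```bash
cat > h.py <<'E'
import numpy as np,cv2
from scipy.spatial.transform import Rotation as Rn
def q2R(q): return Rn.from_quat([q[1],q[2],q[3],q[0]]).as_matrix()
def grab(n,name=None):
    from workcell import observe,imaging
    o=observe(); f=imaging.grab_frame(n)
    im=np.ascontiguousarray(f["image"][:,:,::-1])
    if name: cv2.imwrite(f"pics/{name}.png",im)
    K=f["camera_matrix"]
    if n=="wrist":
        T=f["T_tool_cam"]; Rt=q2R(o["eef_rot"])
        Rwc=Rt@T[:3,:3]; c=Rt@T[:3,3]+o["position"]
        R=Rwc.T; t=-R@c
    else: R,t=f["R"],f["t"]
    if name: np.savez(f"pics/{name}.npz",K=K,R=R,t=t)
    return im,(K,R,t)
def load(name):
    d=np.load(f"pics/{name}.npz"); return cv2.imread(f"pics/{name}.png"),(d["K"],d["R"],d["t"])
def ray(c,uv):
    K,R,t=c; d=R.T@np.linalg.inv(K)@np.array([uv[0],uv[1],1.]); return -R.T@t,d/np.linalg.norm(d)
def onz(c,uv,z):
    o,d=ray(c,uv); return o+d*(z-o[2])/d[2]
def tri(obs):  # [(cam,uv),...]
    A=0;b=0;rs=[ray(*x) for x in obs]
    for o,d in rs:
        P=np.eye(3)-np.outer(d,d);A=A+P;b=b+P@o
    X=np.linalg.solve(A,b)
    return X,[round(1000*float(np.linalg.norm((np.eye(3)-np.outer(d,d))@(X-o))),1) for o,d in rs]
def proj(c,X):
    K,R,t=c; p=K@(R@np.asarray(X)+t); return p[:2]/p[2]
def blob(im,lo,hi,roi=None,amin=15):
    h=cv2.cvtColor(im,cv2.COLOR_BGR2HSV); m=cv2.inRange(h,np.array(lo),np.array(hi))
    if roi is not None:
        k=np.zeros_like(m);x0,y0,x1,y1=roi;k[y0:y1,x0:x1]=255;m&=k
    n,l,s,c=cv2.connectedComponentsWithStats(m)
    return m,[(s[i,4],s[i,:4].tolist(),c[i].round(1).tolist()) for i in range(1,n) if s[i,4]>=amin]
E
python3 - <<'E'
from h import *
s,cs=grab("scene","s1"); t,ct=grab("top","t1")
S=lambda x,y:(290+x/5-.4,150+y/5-.4); T=lambda x,y:(220+x*.15-.4,155+y*.15-.4)
S2=lambda x,y:(190+x/8-.4,230+y/8-.4); T2=lambda x,y:(360+x*.075-.4,170+y*.075-.4)
P={'fintop':(S(168,233),T(618,313)),'pivot':(S(521,307),T(302,110)),'pin/h1':(S(359,297),T(445,205)),
'h3':(S(241,287),T(552,275)),'hookFar':(S(382,203),T(383,258)),'hookNear':(S(344,310),T(495,140)),'hinge':(S(652,236),T(105,172)),'flapfree':(S(368,432),T(508,72)),
'cab_nearleft':(S(35,235),T(712,485)),'cab_right':(S(680,215),T(50,195)),'cab_frontcorner':(S(220,450),T(675,115)),'cab_back':(S(475,25),T(90,570))}
W={}
for k,(a,b) in P.items():
    X,e=tri([(cs,a),(ct,b)]); W[k]=X; print(k,X.round(4),e)
print('clip blade top',tri([(cs,S2(455,128)),(ct,T2(322,310))]))
for n,a,b in (('restUL',S2(205,283),T2(600,350)),('hiR',S2(340,385),T2(505,150))): print(n,tri([(cs,a),(ct,b)]))
E
```

```text
fintop [0.517  0.0724 0.1438] [1.0, 1.0]
pivot [0.6118 0.2222 0.117 ] [1.9, 1.9]
pin/h1 [0.5692 0.1546 0.1122] [1.8, 1.8]
h3 [0.5377 0.1041 0.1107] [1.5, 1.5]
hookFar [0.5401 0.1801 0.1414] [1.3, 1.3]
hookNear [0.5958 0.1303 0.1405] [1.6, 1.6]
hinge [0.5838 0.3176 0.0999] [0.7, 0.7]
flapfree [0.6359 0.1271 0.0946] [2.9, 2.9]
cab_nearleft [0.4431 0.0285 0.0906] [0.3, 0.3]
cab_right [0.5728 0.3437 0.0943] [1.3, 1.3]
cab_frontcorner [0.6179 0.0514 0.0984] [1.6, 1.6]
cab_back [0.3972 0.318  0.0958] [0.2, 0.2]
clip blade top (array([ 0.55436932, -0.14591731,  0.10463564]), [2.1, 2.1])
restUL (array([ 0.55028545, -0.22225933,  0.0658207 ]), [2.5, 2.5])
hiR (array([ 0.59920821, -0.19774593,  0.06360399]), [0.5, 0.5])
```

Cabinet yaw comes out at about 0.145, and hinge, pivot and pin agree with the given geometry. Next I'll plan the grasp of the fin, starting with a hover pose for a wrist view.

```bash
cat >> h.py <<'E'
def down(phi):
    # tool y=-z world, tool x along heading phi
    x=np.array([np.cos(phi),np.sin(phi),0]);y=np.array([0,0,-1.]);return np.c_[x,y,np.cross(x,y)]
def delta(pos,Rg,o=None):
    if o is None:
        from workcell import observe; o=observe()
    R0=q2R(o["eef_rot"]); w=Rn.from_matrix(Rg@R0.T).as_rotvec()
    d=(np.asarray(pos)-o["position"])/0.025; w=np.degrees(w)/8
    return d.round(3),w.round(3)
E
python3 - <<'E'
from h import *
from workcell import observe
o=observe(); print(q2R(o["eef_rot"]).round(3))
phi=np.radians(-122.3)
for p in (phi,phi+np.pi): print(delta([.517,.073,.23],down(p),o))
E
```

```text
[[ 0.905 -0.001  0.425]
 [-0.425 -0.001  0.905]
 [-0.    -1.    -0.001]]
(array([ 10.069, -19.698,   0.914]), array([ 2.0000e-03, -1.0000e-02, -1.2145e+01]))
(array([ 10.069, -19.698,   0.914]), array([9.0000e-03, 1.0000e-03, 1.0355e+01]))
```

{"api": "apply_moves", "payload": {"steps": [{"x": 2, "y": -4, "z": 0.9, "wz": -1, "claw": 0}, {"x": 3.6, "y": -7, "z": 0.9, "wz": -2, "claw": 0}, {"x": 5, "y": -10, "z": 0.9, "wz": -3, "claw": 0}, {"x": 5, "y": -10, "z": 0.9, "wz": -4, "claw": 0}, {"x": 6, "y": -12, "z": 0.9, "wz": -5, "claw": 0}]}}

```text
invalid input at $.steps[0]: expected keys x, y, z, wx, wy, wz, claw
```

{"api": "apply_moves", "payload": {"steps": [{"x": 0.9, "y": -1.7, "z": 0.9, "wx": 0, "wy": 0, "wz": -1, "claw": 0}, {"x": 1.8, "y": -3.4, "z": 0.9, "wx": 0, "wy": 0, "wz": -2, "claw": 0}, {"x": 2.7, "y": -5.1, "z": 0.9, "wx": 0, "wy": 0, "wz": -3, "claw": 0}, {"x": 3.6, "y": -6.8, "z": 0.9, "wx": 0, "wy": 0, "wz": -4, "claw": 0}, {"x": 4.5, "y": -8.5, "z": 0.9, "wx": 0, "wy": 0, "wz": -5, "claw": 0}]}}

```text
time: 0.75
position: [0.3783, 0.3513, 0.2297]
eef_rot: [-0.595, 0.595, -0.382, 0.382]
contact_force: [0.9, 0.6, 0.4]
finger_gap: 1.002
```

```bash
python3 - <<'E'
from h import *
from workcell import observe
o=observe(); print(o["joint_positions"].round(2),o["dq"].round(2),o["position"])
print(delta([.517,.073,.23],down(np.radians(-122.3)),o))
E
```

```text
[ 0.61 -0.04  1.84  0.    1.33  0.18] [-0.92 -0.32  0.31 -0.   -0.    0.48] [0.37829952 0.3512668  0.22972685]
(array([ 5.5480e+00, -1.1131e+01,  1.1000e-02]), array([-1.000e-03, -4.000e-03, -7.108e+00]))
```

{"api": "apply_moves", "payload": {"steps": [{"x": 1.0, "y": -2.0, "z": 0, "wx": 0, "wy": 0, "wz": -1, "claw": 0}, {"x": 1.9, "y": -3.9, "z": 0, "wx": 0, "wy": 0, "wz": -2, "claw": 0}, {"x": 2.8, "y": -5.8, "z": 0, "wx": 0, "wy": 0, "wz": -3, "claw": 0}, {"x": 3.7, "y": -7.6, "z": 0, "wx": 0, "wy": 0, "wz": -4.1, "claw": 0}, {"x": 4.6, "y": -9.4, "z": 0, "wx": 0, "wy": 0, "wz": -5.1, "claw": 0}]}}

```text
time: 1.25
position: [0.4878, 0.1263, 0.23]
eef_rot: [0.423, -0.422, 0.567, -0.567]
contact_force: [0.8, 0.4, -0.3]
finger_gap: 1.001
```

```bash
python3 - <<'E'
from h import *
print(delta([.517,.073,.23],down(np.radians(-122.3))))
E
```

```text
(array([ 1.167e+00, -2.133e+00,  2.000e-03]), array([-0.004,  0.002, -1.965]))
```

{"api": "apply_moves", "payload": {"steps": [{"x": 0.7, "y": -1.2, "z": 0, "wx": 0, "wy": 0, "wz": -1, "claw": 0}, {"x": 1.1, "y": -2.0, "z": 0, "wx": 0, "wy": 0, "wz": -1.97, "claw": 0}, {"x": 1.17, "y": -2.13, "z": 0, "wx": 0, "wy": 0, "wz": -1.97, "claw": 0}, {"x": 1.17, "y": -2.13, "z": 0, "wx": 0, "wy": 0, "wz": -1.97, "claw": 0}, {"x": 1.17, "y": -2.13, "z": 0, "wx": 0, "wy": 0, "wz": -1.97, "claw": 0}]}}

```text
time: 1.75
position: [0.5165, 0.074, 0.2297]
eef_rot: [0.342, -0.342, 0.62, -0.619]
contact_force: [0.3, 0.2, -0.4]
finger_gap: 1.001
```

```bash
python3 - <<'E'
from h import *
im,c=grab("wrist","w1")
print(delta([.517,.073,.23],down(np.radians(-122.3))))
E
```

```text
(array([ 0.022, -0.048,  0.009]), array([-0.007, -0.002, -0.013]))
```

View pics/w1.png

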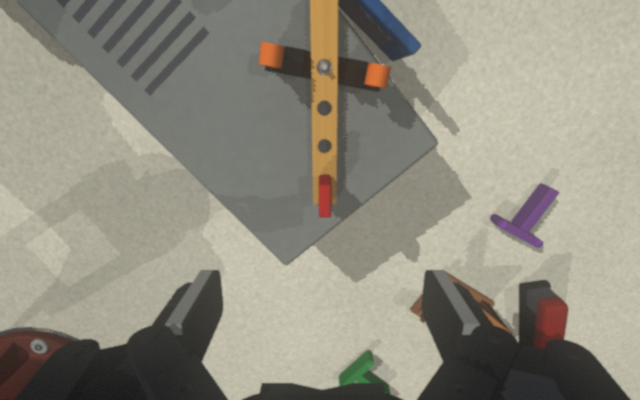

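The wrist view shows the pin in hole 1 at (324,67), hole 2 at (324,107), hole 3 at (324,146) and the red fin at (325,197). The hook tops are at (271,55) and (377,75). I'll descend to a second height and triangulate.

{"api": "apply_moves", "payload": {"steps": [{"x": 0, "y": 0, "z": -0.6, "wx": 0, "wy": 0, "wz": 0, "claw": 0}, {"x": 0, "y": 0, "z": -1.2, "wx": 0, "wy": 0, "wz": 0, "claw": 0}, {"x": 0, "y": 0, "z": -1.6, "wx": 0, "wy": 0, "wz": 0, "claw": 0}, {"x": 0, "y": 0, "z": -1.6, "wx": 0, "wy": 0, "wz": 0, "claw": 0}, {"x": 0, "y": 0, "z": -1.6, "wx": 0, "wy": 0, "wz": 0, "claw": 0}]}}

```text
time: 2.3
position: [0.5159, 0.0743, 0.1889]
eef_rot: [0.341, -0.342, 0.62, -0.618]
contact_force: [-0.5, 0.5, -0.1]
finger_gap: 1.0
```

```bash
python3 - <<'E'
from h import *
im,c=grab("wrist","w2")
for n in ("w1","w2"):
    a,_=load(n); print(n,blob(a,(0,150,60),(4,255,255),(250,100,420,260))[1], blob(a,(6,180,120),(13,255,255),(200,0,450,200))[1])
    cv2.imwrite(f"pics/{n}z.png",cv2.resize(a[0:250,240:440],None,fx=2.4,fy=2.4,interpolation=cv2.INTER_CUBIC))
E
```

```text
w1 [(np.int32(444), [319, 175, 12, 42], [324.4, 196.3])] [(np.int32(249), [260, 44, 17, 21], [267.1, 53.9]), (np.int32(313), [365, 64, 20, 22], [374.5, 74.6])]
w2 [(np.int32(610), [320, 189, 13, 50], [325.8, 213.7])] [(np.int32(397), [249, 35, 21, 27], [258.1, 47.4]), (np.int32(499), [374, 60, 26, 26], [386.0, 72.6])]
```

View pics/w1z.png

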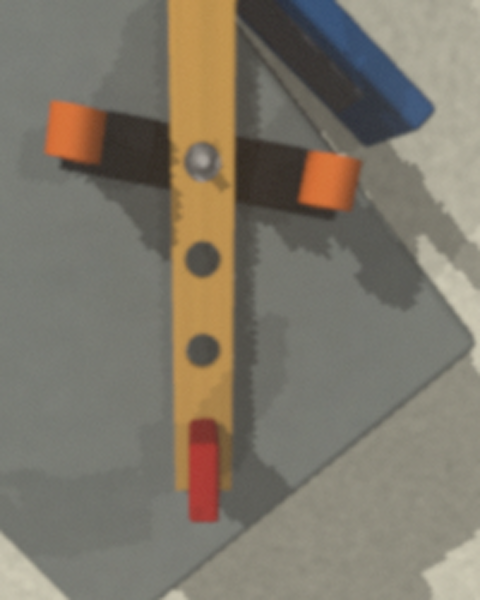

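View pics/w2z.png

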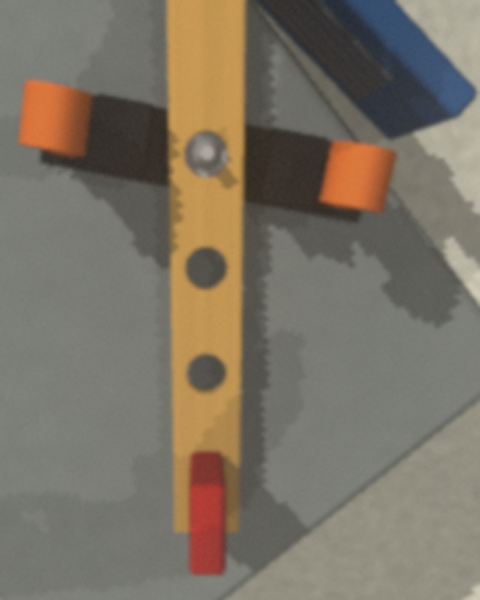

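```bash
python3 - <<'E'
from h import *
_,c1=load("w1");_,c2=load("w2");_,cs=load("s1");_,ct=load("t1")
Z=lambda x,y:(240+x/2.4-.3,y/2.4-.3)
P={'pin':((203,160),(206,152)),'h2':((202,259),(206,267)),'h3':((202,350),(206,373)),'finA':((204,443),(206.5,486)),'finB':((203,521),(207,574))}
for k,(a,b) in P.items():
    X,e=tri([(c1,Z(*a)),(c2,Z(*b))]); print(k,X.round(4),e)
zz={'pin':.118,'h2':.111,'h3':.111,'finA':.145,'finB':.145}
Q={}
for k,(a,b) in P.items():
    Q[k]=(onz(c1,Z(*a),zz[k])+onz(c2,Z(*b),zz[k]))/2; print(k,onz(c1,Z(*a),zz[k]).round(4),onz(c2,Z(*b),zz[k]).round(4))
d=Q['h3']-Q['pin'];print(np.degrees(np.arctan2(d[1],d[0])),np.linalg.norm(d[:2]))
d=Q['finB']-Q['pin'];print(np.degrees(np.arctan2(d[1],d[0])))
f=(Q['finA']+Q['finB'])/2; print('fin',f, np.linalg.norm((f-Q['pin'])[:2]),np.linalg.norm((Q['finB']-Q['finA'])[:2]))
# hooks orange midpoints
for k,a,b in (('hookL',(77,132),(55,118)),('hookR',(331,181),(358,177))):
    print(k,onz(c1,Z(*a),.14).round(4),onz(c2,Z(*b),.14).round(4))
E
```

```text
pin [0.5675 0.1542 0.1134] [0.1, 0.1]
h2 [0.5509 0.1279 0.0974] [0.1, 0.1]
h3 [0.5357 0.1039 0.1152] [0.1, 0.1]
finA [0.5241 0.0851 0.152 ] [0.2, 0.2]
finB [0.5093 0.0615 0.1448] [0.1, 0.1]
pin [0.5674 0.154  0.118 ] [0.5672 0.1541 0.118 ]
h2 [0.5512 0.1287 0.111 ] [0.5514 0.1288 0.111 ]
h3 [0.5353 0.1033 0.111 ] [0.5354 0.1031 0.111 ]
finA [0.5233 0.0834 0.145 ] [0.5228 0.0832 0.145 ]
finB [0.5092 0.0616 0.145 ] [0.5094 0.0615 0.145 ]
-122.19420643102804 0.06001455281031434
-122.0877053247269
fin [0.51618404 0.07241591 0.145     ] 0.09630627483393397 0.0256725968617864
hookL [0.5406 0.1784 0.14  ] [0.5402 0.1785 0.14  ]
hookR [0.5948 0.1288 0.14  ] [0.5945 0.1289 0.14  ]
```

Pin is at (0.5673,0.1540), the bar heads -122.1° and the fin centre is at (0.5162,0.0724). Pin to fin is 96.3 mm against a nominal 96.5. Going down to the fin and closing.

{"api": "apply_moves", "payload": {"steps": [{"x": 0.01, "y": -0.07, "z": -0.8, "wx": 0, "wy": 0, "wz": 0.02, "claw": 0}, {"x": 0.01, "y": -0.07, "z": -1.6, "wx": 0, "wy": 0, "wz": 0.02, "claw": 0}, {"x": 0.01, "y": -0.07, "z": -2.4, "wx": 0, "wy": 0, "wz": 0.02, "claw": 0}, {"x": 0.01, "y": -0.07, "z": -2.92, "wx": 0, "wy": 0, "wz": 0.02, "claw": 0}, {"x": 0.01, "y": -0.07, "z": -2.92, "wx": 0, "wy": 0, "wz": 0.02, "claw": 60}], "squeeze": 50}}

```text
time: 2.85
position: [0.5154, 0.0724, 0.1151]
eef_rot: [0.342, -0.344, 0.619, -0.618]
contact_force: [-0.1, 0.6, 0.5]
finger_gap: 0.86
```

{"api": "apply_moves", "payload": {"steps": [{"x": 0, "y": 0, "z": 0, "wx": 0, "wy": 0, "wz": 0, "claw": 255}, {"x": 0, "y": 0, "z": 0, "wx": 0, "wy": 0, "wz": 0, "claw": 255}, {"x": 0, "y": 0, "z": 0, "wx": 0, "wy": 0, "wz": 0, "claw": 255}, {"x": 0, "y": 0, "z": 0, "wx": 0, "wy": 0, "wz": 0, "claw": 255}, {"x": 0, "y": 0, "z": 0, "wx": 0, "wy": 0, "wz": 0, "claw": 255}]}}

```text
time: 3.35
position: [0.516, 0.0724, 0.1157]
eef_rot: [0.342, -0.343, 0.619, -0.618]
contact_force: [0.9, 0.5, 0.8]
finger_gap: 0.091
```

```bash
python3 - <<'E'
from h import *
from workcell import observe
im,c=grab("wrist","w3")
o=observe();print(o["position"],o["finger_gap"],o["joint_positions"].round(2),o["contact_force"])
R=q2R(o["eef_rot"]);print(R.round(3))
E
```

```text
[0.51594613 0.0724176  0.11562188] 0.09318499241254842 [0.   0.1  1.93 0.   1.11 0.56] [0.64267969 0.19092219 0.75612563]
[[-0.531 -0.002  0.848]
 [-0.848  0.001 -0.531]
 [ 0.001 -1.    -0.003]]
```

View pics/w3.png

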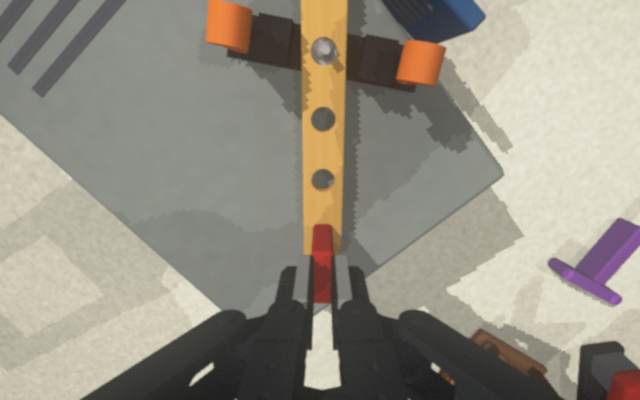

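The fin is held centred between the pads. I'll compute the lift-swing-drop path.

```bash
cat > plan.py <<'E'
from h import *
pin=np.array([.5673,.1540]); hinge=np.array([.5820,.3177])
piv0=np.array([.6099,.2217]); v=piv0-hinge; g0=np.arctan2(v[1],v[0])-.12
def barframe(a,th,phi=None):
    piv=hinge+.1*np.array([np.cos(g0+a),np.sin(g0+a)])
    if phi is None:
        d=pin-piv; phi=np.arctan2(d[1],d[0])
    X=np.array([np.cos(phi)*np.cos(th),np.sin(phi)*np.cos(th),np.sin(th)])
    Y=np.array([-np.sin(phi),np.cos(phi),0]); Z=np.cross(X,Y)
    return np.r_[piv,.1085],np.c_[X,Y,Z],phi
def pose(a,th,off=(.1765,0,.0071)):
    p,B,phi=barframe(a,th)
    R=np.c_[B[:,0],-B[:,2],np.cross(B[:,0],-B[:,2])]
    return p+B@np.array(off),R
E
python3 - <<'E'
from plan import *
from workcell import observe
o=observe()
for a in (.12,.763):
    p,B,phi=barframe(a,0); print(p,np.degrees(phi),np.linalg.norm(p[:2]-pin), pose(a,0)[0])
for a,th in [(.12,0),(.12,.04),(.12,.1),(.12,.16),(.12,.22)]:
    print(a,th,*delta(*pose(a,th),o))
E
```

```text
[0.6099078  0.22167316 0.1085    ] -122.19499224668135 0.07996924957313654 [0.51586819 0.07231184 0.1156    ]
[0.66191223 0.25758315 0.1085    ] -132.40838879710273 0.1402887886229361 [0.54287878 0.12726321 0.1156    ]
0.12 0 [-0.003 -0.004 -0.001] [-0.006 -0.018 -0.019]
0.12 0.04 [0.006 0.01  0.281] [-0.249  0.135 -0.019]
0.12 0.1 [0.031 0.05  0.703] [-0.613  0.363 -0.018]
0.12 0.16 [0.069 0.11  1.12 ] [-0.977  0.592 -0.017]
0.12 0.22 [0.121 0.192 1.533] [-1.341  0.82  -0.017]
```

{"api": "apply_moves", "payload": {"steps": [{"x": 0.01, "y": 0.01, "z": 0.28, "wx": -0.25, "wy": 0.13, "wz": 0, "claw": 255}, {"x": 0.03, "y": 0.05, "z": 0.7, "wx": -0.61, "wy": 0.36, "wz": 0, "claw": 255}, {"x": 0.07, "y": 0.11, "z": 1.12, "wx": -0.98, "wy": 0.59, "wz": 0, "claw": 255}, {"x": 0.12, "y": 0.19, "z": 1.53, "wx": -1.34, "wy": 0.82, "wz": 0, "claw": 255}, {"x": 0.12, "y": 0.19, "z": 1.53, "wx": -1.34, "wy": 0.82, "wz": 0, "claw": 255}]}}

```text
time: 3.9
position: [0.5207, 0.0783, 0.155]
eef_rot: [-0.274, 0.408, -0.577, 0.653]
contact_force: [0.4, 0.1, -1.0]
finger_gap: 0.09
```

```bash
python3 - <<'E'
from plan import *
from workcell import observe
im,c=grab("wrist","w4"); grab("scene","s4")
o=observe();print(o["joint_positions"].round(2),o["contact_force"],o["wrist_torque"])
s=cv2.imread('pics/s4.png'); cv2.imwrite('pics/s4z.png',cv2.resize(s[140:270,280:440],(740,600),interpolation=cv2.INTER_CUBIC))
for a in (.12,.15,.2,.25,.3,.36,.42,.48,.54,.6,.66,.72,.763): print(a,*delta(*pose(a,.22),o))
E
```

```text
[ 0.12  0.17  1.79 -0.17  1.32  0.73] [ 0.72865443 -0.04427799 -0.96274501] [ 0.16795644 -0.20094101 -0.08652851]
0.12 [-0.008 -0.015  0.021] [-0.012  0.005 -0.02 ]
0.15 [-0.03   0.108  0.021] [-0.012  0.005 -0.191]
0.2 [-0.037  0.31   0.021] [-0.012  0.005 -0.441]
0.25 [-0.014  0.504  0.021] [-0.012  0.005 -0.652]
0.3 [0.036 0.692 0.021] [-0.012  0.005 -0.827]
0.36 [0.123 0.907 0.021] [-0.011  0.006 -0.994]
0.42 [0.235 1.111 0.021] [-0.011  0.006 -1.122]
0.48 [0.366 1.307 0.021] [-0.011  0.006 -1.214]
0.54 [0.51  1.496 0.021] [-0.011  0.006 -1.275]
0.6 [0.664 1.679 0.021] [-0.011  0.006 -1.31 ]
0.66 [0.824 1.858 0.021] [-0.011  0.006 -1.322]
0.72 [0.987 2.033 0.021] [-0.011  0.006 -1.314]
0.763 [1.105 2.158 0.021] [-0.011  0.006 -1.297]
```

View pics/s4z.png

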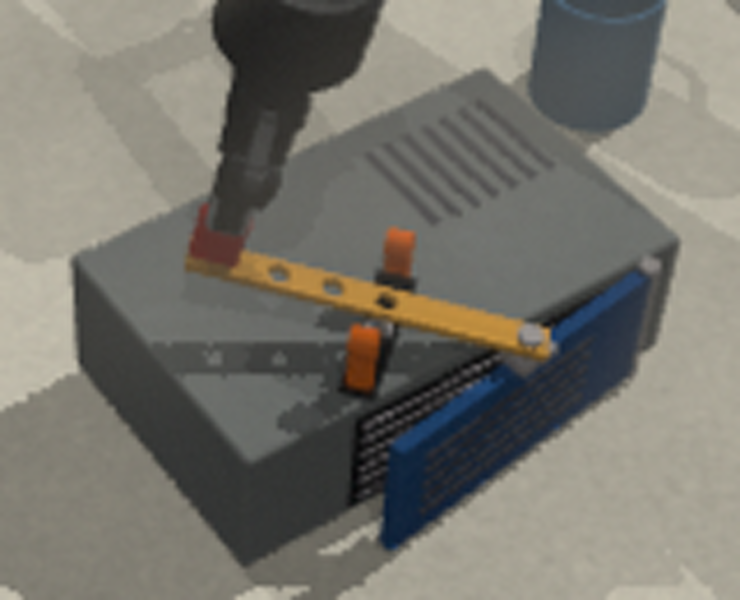

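The stay is lifted and hole 1 (crop 387,300) sits clear above the pin. Now the swing.

{"api": "apply_moves", "payload": {"steps": [{"x": -0.03, "y": 0.11, "z": 0.02, "wx": 0, "wy": 0, "wz": -0.19, "claw": 255}, {"x": -0.04, "y": 0.31, "z": 0.02, "wx": 0, "wy": 0, "wz": -0.44, "claw": 255}, {"x": -0.01, "y": 0.5, "z": 0.02, "wx": 0, "wy": 0, "wz": -0.65, "claw": 255}, {"x": 0.04, "y": 0.69, "z": 0.02, "wx": 0, "wy": 0, "wz": -0.83, "claw": 255}, {"x": 0.12, "y": 0.91, "z": 0.02, "wx": 0, "wy": 0, "wz": -1.0, "claw": 255}]}}

```text
time: 4.5
position: [0.5215, 0.1001, 0.1535]
eef_rot: [-0.226, 0.366, -0.605, 0.67]
contact_force: [-0.7, -1.4, -1.5]
finger_gap: 0.091
```

```bash
python3 - <<'E'
from plan import *
from workcell import observe
o=observe();print(o["joint_positions"].round(2),o["contact_force"],o["wrist_torque"])
for a in (.36,.42,.48,.54,.6,.66,.72,.763): print(a,*delta(*pose(a,.22),o))
E
```

```text
[ 0.15  0.2   1.76 -0.15  1.35  0.89] [-0.7096961  -1.40082469 -1.48928795] [-0.11700737 -0.0354577   0.02748295]
0.36 [0.031 0.007 0.018] [-0.01  -0.002  0.025]
0.42 [0.143 0.212 0.018] [-0.01  -0.002 -0.102]
0.48 [0.273 0.408 0.018] [-0.011 -0.002 -0.194]
0.54 [0.417 0.596 0.018] [-0.011 -0.002 -0.256]
0.6 [0.571 0.779 0.018] [-0.011 -0.002 -0.29 ]
0.66 [0.731 0.958 0.018] [-0.011 -0.001 -0.302]
0.72 [0.895 1.133 0.018] [-0.011 -0.001 -0.294]
0.763 [1.013 1.258 0.018] [-0.011 -0.002 -0.278]
```

{"api": "apply_moves", "payload": {"steps": [{"x": 0.14, "y": 0.21, "z": 0.02, "wx": 0, "wy": 0, "wz": -0.1, "claw": 255}, {"x": 0.34, "y": 0.5, "z": 0.02, "wx": 0, "wy": 0, "wz": -0.22, "claw": 255}, {"x": 0.57, "y": 0.78, "z": 0.02, "wx": 0, "wy": 0, "wz": -0.29, "claw": 255}, {"x": 0.81, "y": 1.05, "z": 0.02, "wx": 0, "wy": 0, "wz": -0.3, "claw": 255}, {"x": 1.01, "y": 1.26, "z": 0.02, "wx": 0, "wy": 0, "wz": -0.28, "claw": 255}]}}

```text
time: 5.0
position: [0.5475, 0.1324, 0.154]
eef_rot: [-0.213, 0.354, -0.612, 0.674]
contact_force: [-0.4, -0.2, -1.0]
finger_gap: 0.091
```

```bash
python3 - <<'E'
from plan import *
from workcell import observe
im,c=grab("wrist","w5"); grab("scene","s5"); grab("top","t5")
o=observe();print(o["joint_positions"].round(2),o["contact_force"],o["wrist_torque"])
for th in (.22,.17,.13,.11,.08,.04,0): print(th,*delta(*pose(.763,th),o))
s=cv2.imread('pics/s5.png'); cv2.imwrite('pics/s5z.png',cv2.resize(s[140:270,280:440],(740,600),interpolation=cv2.INTER_CUBIC))
E
```

```text
[ 0.19  0.27  1.67 -0.13  1.38  0.96] [ 1.4163504   0.6538323  -0.82908726] [ 0.14782924 -0.24479866 -0.09838597]
0.22 [-0.028 -0.035  0.001] [-0.016  0.006 -0.003]
0.17 [-0.083 -0.095 -0.342] [ 0.249 -0.235 -0.003]
0.13 [-0.119 -0.135 -0.62 ] [ 0.46  -0.429 -0.003]
0.11 [-0.135 -0.151 -0.759] [ 0.566 -0.525 -0.003]
0.08 [-0.154 -0.173 -0.969] [ 0.725 -0.67  -0.003]
0.04 [-0.173 -0.193 -1.25 ] [ 0.936 -0.863 -0.003]
0 [-0.184 -0.206 -1.532] [ 1.148 -1.056 -0.003]
```

View pics/w5.png

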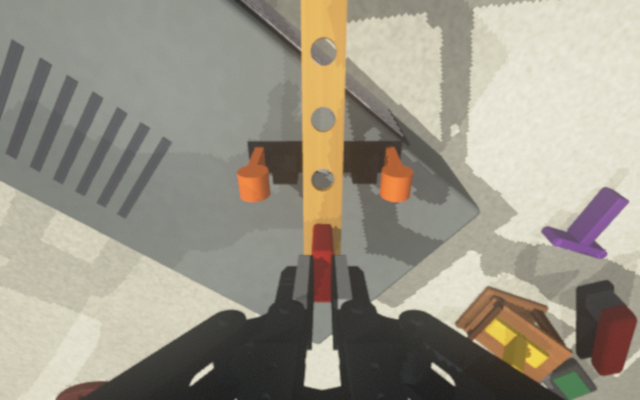

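View pics/s5z.png

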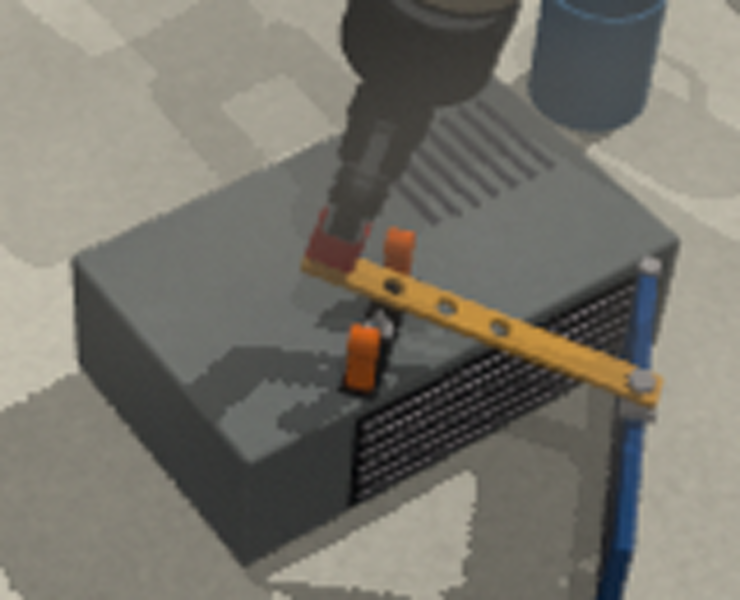

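The flap has swung open. Hole 3 (wrist 322,179) lies over the pin, midway between the hooks (254 and 396). Lowering most of the way and then checking.

{"api": "apply_moves", "payload": {"steps": [{"x": -0.05, "y": -0.06, "z": -0.17, "wx": 0.12, "wy": -0.12, "wz": 0, "claw": 255}, {"x": -0.08, "y": -0.1, "z": -0.34, "wx": 0.25, "wy": -0.24, "wz": 0, "claw": 255}, {"x": -0.12, "y": -0.14, "z": -0.62, "wx": 0.46, "wy": -0.43, "wz": 0, "claw": 255}, {"x": -0.13, "y": -0.15, "z": -0.76, "wx": 0.57, "wy": -0.53, "wz": 0, "claw": 255}, {"x": -0.13, "y": -0.15, "z": -0.76, "wx": 0.57, "wy": -0.53, "wz": 0, "claw": 255}]}}

```text
time: 5.65
position: [0.543, 0.1278, 0.1343]
eef_rot: [-0.249, 0.32, -0.631, 0.662]
contact_force: [0.4, -0.4, -0.4]
finger_gap: 0.09
```

```bash
python3 - <<'E'
from plan import *
from workcell import observe
im,c=grab("wrist","w6"); 
o=observe();print(o["contact_force"],o["wrist_torque"])
for th in (.11,.08,.04,0): print(th,*delta(*pose(.763,th),o))
cv2.imwrite('pics/w6z.png',cv2.resize(im[120:270,220:420],(800,600),interpolation=cv2.INTER_CUBIC))
print(proj(c,[*pin,.118]),proj(c,[*pin,.106]))
E
```

```text
[-0.95479523 -0.88608759  0.22404394] [-0.05581804  0.07179511 -0.03813991]
0.11 [0.025 0.026 0.006] [ 0.001 -0.004  0.003]
0.08 [ 0.006  0.005 -0.204] [ 0.159 -0.149  0.003]
0.04 [-0.013 -0.016 -0.485] [ 0.371 -0.342  0.002]
0 [-0.025 -0.028 -0.767] [ 0.582 -0.536  0.002]
[324.73982628 173.66752093] [324.61169387 166.18385406]
```

View pics/w6z.png

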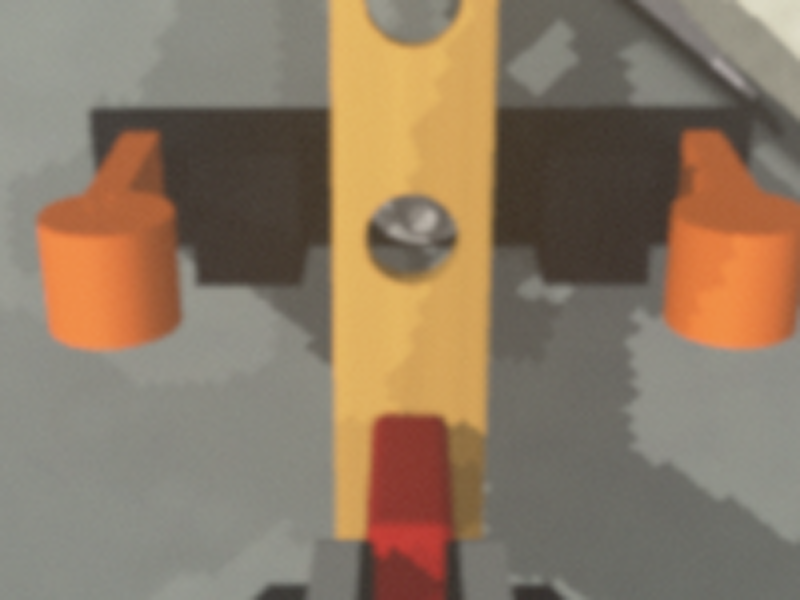

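The pin top shows through hole 3 at (324.5,173.7), exactly where predicted. I'll work out the residual offset from the hole centre pixel (323,179.5).

```bash
python3 - <<'E'
from plan import *
from workcell import observe
_,c=load("w6")
o=observe();R=q2R(o["eef_rot"]);tcp=o["position"]
# bar frame from tool: X=tool x, Z=-tool y ; hole plane: bar top is TCP -.0071+.0025 along Z
X,Z,Y=R[:,0],-R[:,1],np.cross(-R[:,1],R[:,0])
print('lift',np.arcsin(X[2]))
top=tcp-Z*(.0071-.0025)
ro,d=ray(c,(323.0,179.3)); P=ro+d*((top-ro)@Z)/(d@Z)
v=P-tcp; print('hole rel tcp (X,Y)',v@X,v@Y)   # nominal -36.5,0
# at level: hole = TCP_final + rel
p,Rf=pose(.763,0); h=p+Rf[:,0]*(v@X)+np.cross(-Rf[:,1],Rf[:,0])*(v@Y)
print('final hole-pin mm', ((h[:2]-pin)*1000).round(2), 'along',(h[:2]-pin)@Rf[:2,0]*1000)
E
```

```text
lift 0.11048730341598789
hole rel tcp (X,Y) -0.03602019463141252 -0.0009131872022103276
final hole-pin mm [-0.8   0.47] along 0.19101674565143623
```

{"api": "apply_moves", "payload": {"steps": [{"x": 0.03, "y": -0.01, "z": -0.2, "wx": 0.16, "wy": -0.15, "wz": 0, "claw": 255}, {"x": 0.02, "y": -0.03, "z": -0.4, "wx": 0.3, "wy": -0.28, "wz": 0, "claw": 255}, {"x": 0.01, "y": -0.04, "z": -0.6, "wx": 0.46, "wy": -0.42, "wz": 0, "claw": 255}, {"x": 0.01, "y": -0.05, "z": -0.78, "wx": 0.58, "wy": -0.54, "wz": 0, "claw": 255}, {"x": 0.01, "y": -0.05, "z": -0.78, "wx": 0.58, "wy": -0.54, "wz": 0, "claw": 255}]}}

```text
time: 6.2
position: [0.5432, 0.1265, 0.1151]
eef_rot: [-0.285, 0.285, -0.647, 0.647]
contact_force: [-0.7, -1.2, 1.1]
finger_gap: 0.083
```

```bash
python3 - <<'E'
from plan import *
from workcell import observe
im,c=grab("wrist","w7"); grab("scene","s7")
o=observe();print(o["contact_force"],o["wrist_torque"],o["position"],pose(.763,0)[0])
print('tilt',np.arcsin(q2R(o["eef_rot"])[2,0]))
a=cv2.resize(im[100:270,220:420],(706,600),interpolation=cv2.INTER_CUBIC); cv2.imwrite('pics/w7z.png',a)
s=cv2.imread('pics/s7.png'); cv2.imwrite('pics/s7z.png',cv2.resize(s[140:270,280:440],(740,600),interpolation=cv2.INTER_CUBIC))
E
```

```text
[ 0.36229271 -1.25400815  0.16843445] [-0.12742533  0.09812576  0.0331613 ] [0.54390905 0.12658744 0.11581929] [0.54287878 0.12726321 0.1156    ]
tilt 0.00032366669681313325
```

View pics/w7z.png

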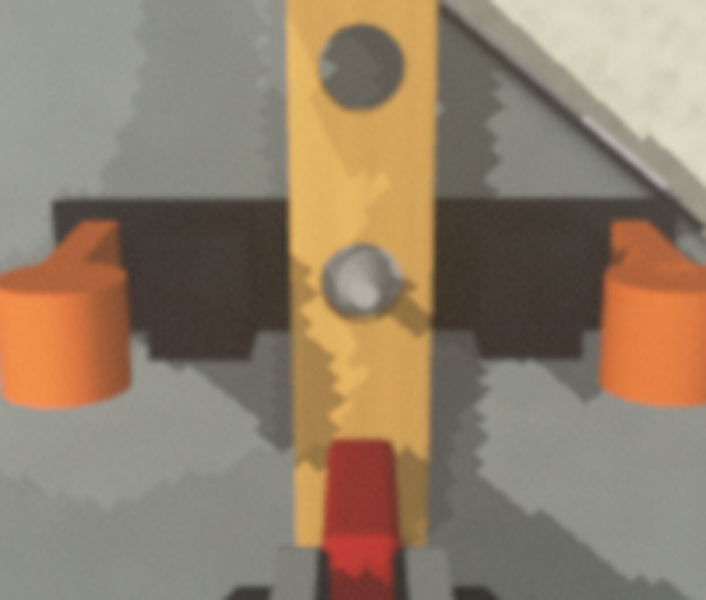

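View pics/s7z.png

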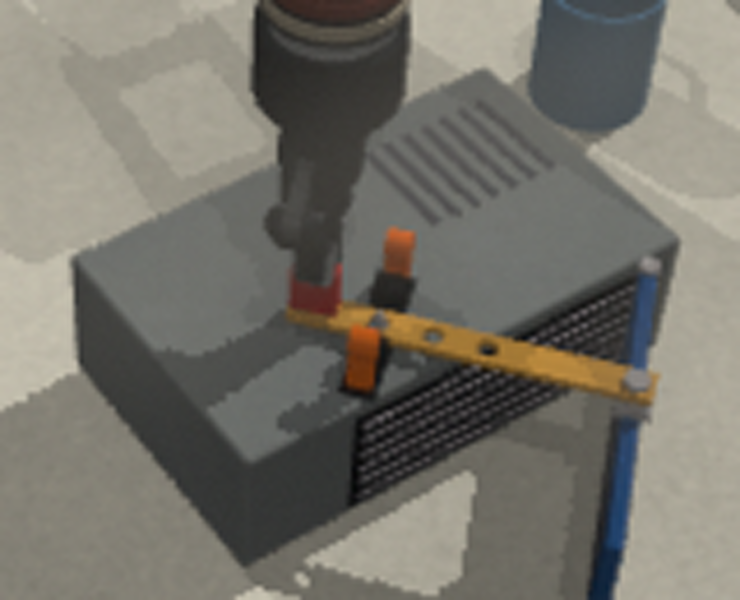

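The pin stands through hole 3 with the bar level: wrist crop (362,282), tilt about 0. Releasing and rising.

{"api": "apply_moves", "payload": {"steps": [{"x": 0, "y": 0, "z": 0, "wx": 0, "wy": 0, "wz": 0, "claw": 140}, {"x": 0, "y": 0, "z": 0, "wx": 0, "wy": 0, "wz": 0, "claw": 140}, {"x": 0, "y": 0, "z": 0, "wx": 0, "wy": 0, "wz": 0, "claw": 140}, {"x": 0, "y": 0, "z": 0.5, "wx": 0, "wy": 0, "wz": 0, "claw": 140}, {"x": 0, "y": 0, "z": 1.5, "wx": 0, "wy": 0, "wz": 0, "claw": 140}]}}

```text
time: 6.8
position: [0.5418, 0.1264, 0.1518]
eef_rot: [0.283, -0.287, 0.647, -0.647]
contact_force: [0.3, -0.1, 0.8]
finger_gap: 0.453
```

{"api": "apply_moves", "payload": {"steps": [{"x": 0, "y": 0, "z": 1.5, "wx": 0, "wy": 0, "wz": 0, "claw": 100}, {"x": 0, "y": 0, "z": 2.6, "wx": 0, "wy": 0, "wz": 0, "claw": 60}, {"x": 0, "y": 0, "z": 3.2, "wx": 0, "wy": 0, "wz": 0, "claw": 0}, {"x": 0, "y": 0, "z": 3.2, "wx": 0, "wy": 0, "wz": 0, "claw": 0}, {"x": 0, "y": 0, "z": 3.2, "wx": 0, "wy": 0, "wz": 0, "claw": 0}]}}

```text
time: 7.3
position: [0.5414, 0.1264, 0.2312]
eef_rot: [0.283, -0.287, 0.647, -0.647]
contact_force: [-0.2, -0.7, -0.7]
finger_gap: 0.997
```

```bash
python3 - <<'E'
from plan import *
from workcell import observe
im,c=grab("wrist","w8"); o=observe();print(o["position"],o["contact_force"],o["joint_positions"].round(2))
E
```

```text
[0.54074204 0.12629211 0.23013326] [ 0.74008959 -0.44025442 -0.51866249] [ 0.1   0.06  1.75 -0.    1.34  0.84]
```

View pics/w8.png

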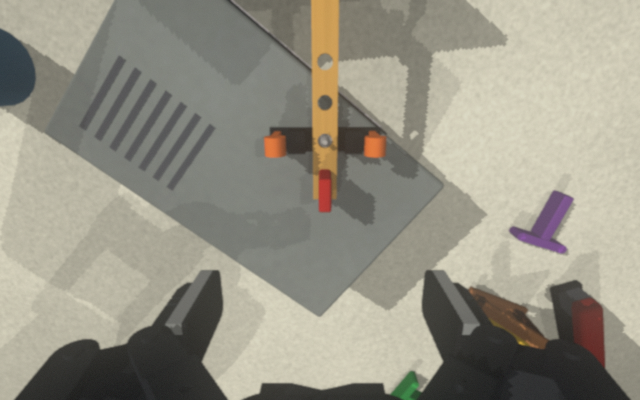

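The stay is level with the pin through hole 3 (324,141). Now to a leaned hover over the clip.

```bash
cat >> plan.py <<'E'
def leanR(h):  # h: downslope heading (rad)
    dh=np.array([np.cos(h),np.sin(h),0]); n=np.cos(np.radians(35))*np.array([0,0,1.])+np.sin(np.radians(35))*dh
    x=np.array([-np.sin(h),np.cos(h),0]); return np.c_[x,-n,np.cross(x,-n)],n
E
python3 - <<'E'
from plan import *
R,n=leanR(np.radians(115)); print(R.round(3))
P=np.array([.5544,-.1459,.1046])+n*.06
print(P,delta(P,R))
E
```

```text
[[-0.906  0.242  0.346]
 [-0.423 -0.52  -0.742]
 [ 0.    -0.819  0.574]]
[ 0.53985577 -0.11470979  0.15374912] (array([-0.035, -9.64 , -3.055]), array([-3.547, -2.662, -2.718]))
```

{"api": "apply_moves", "payload": {"steps": [{"x": 0, "y": -1.7, "z": 0, "wx": -0.6, "wy": -0.45, "wz": -0.45, "claw": 0}, {"x": 0, "y": -3.5, "z": 0, "wx": -1.2, "wy": -0.9, "wz": -0.9, "claw": 0}, {"x": 0, "y": -5.3, "z": 0, "wx": -1.8, "wy": -1.35, "wz": -1.4, "claw": 0}, {"x": 0, "y": -7.1, "z": -0.5, "wx": -2.4, "wy": -1.8, "wz": -1.85, "claw": 0}, {"x": 0, "y": -8.8, "z": -1.4, "wx": -3.0, "wy": -2.25, "wz": -2.3, "claw": 0}]}}

```text
time: 7.85
position: [0.5411, -0.0953, 0.1954]
eef_rot: [-0.208, 0.128, -0.484, 0.84]
contact_force: [1.2, -0.2, -0.1]
finger_gap: 1.0
```

```bash
python3 - <<'E'
from plan import *
from workcell import observe
R,n=leanR(np.radians(115))
P=np.array([.5544,-.1459,.1046])+n*.06
o=observe();print(o["position"],o["joint_positions"].round(2))
print(P,delta(P,R))
E
```

```text
[ 0.54114637 -0.09532062  0.19540218] [-0.04 -0.06  2.02 -0.55  0.98  1.3 ]
[ 0.53985577 -0.11470979  0.15374912] (array([-0.052, -0.776, -1.666]), array([-0.524, -0.378, -0.408]))
```

{"api": "apply_moves", "payload": {"steps": [{"x": -0.05, "y": -0.77, "z": -0.8, "wx": -0.5, "wy": -0.38, "wz": -0.4, "claw": 0}, {"x": -0.05, "y": -0.77, "z": -1.66, "wx": -0.52, "wy": -0.38, "wz": -0.4, "claw": 0}, {"x": -0.05, "y": -0.77, "z": -1.66, "wx": -0.52, "wy": -0.38, "wz": -0.4, "claw": 0}, {"x": -0.05, "y": -0.77, "z": -1.66, "wx": -0.52, "wy": -0.38, "wz": -0.4, "claw": 0}, {"x": -0.05, "y": -0.77, "z": -1.66, "wx": -0.52, "wy": -0.38, "wz": -0.4, "claw": 0}]}}

```text
time: 8.35
position: [0.541, -0.1145, 0.1551]
eef_rot: [-0.193, 0.099, -0.451, 0.866]
contact_force: [-0.1, 0.1, 0.0]
finger_gap: 0.999
```

```bash
python3 - <<'E'
from plan import *
from workcell import observe
o=observe();print(o["position"],o["joint_positions"].round(2))
im,c=grab("wrist","w9"); grab("scene","s9")
E
```

```text
[ 0.54097608 -0.11450441  0.15511747] [-0.03  0.    2.08 -0.72  0.89  1.52]
```

View pics/w9.png

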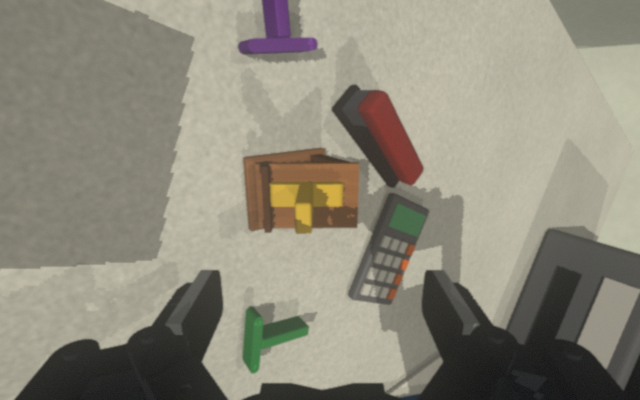

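View pics/s9.png

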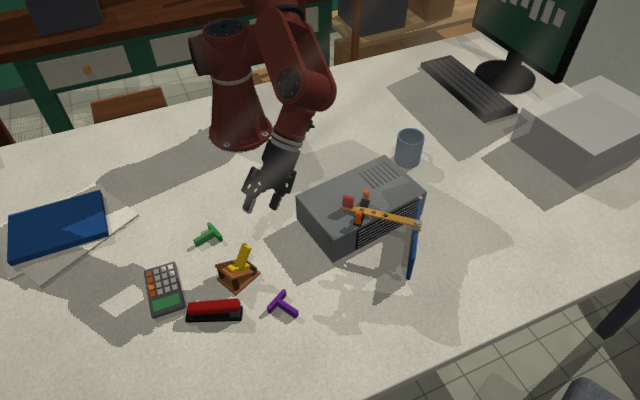

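The yellow clip is straight ahead: foot from x=270 to 342 at row 193, blade at (304,215). The stapler and calculator lie to the right. I'll move closer for a second view.

{"api": "apply_moves", "payload": {"steps": [{"x": 0.15, "y": -0.4, "z": -0.6, "wx": 0, "wy": 0, "wz": 0, "claw": 0}, {"x": 0.25, "y": -0.62, "z": -0.98, "wx": 0, "wy": 0, "wz": 0, "claw": 60}, {"x": 0.25, "y": -0.62, "z": -0.98, "wx": 0, "wy": 0, "wz": 0, "claw": 100}, {"x": 0.25, "y": -0.62, "z": -0.98, "wx": 0, "wy": 0, "wz": 0, "claw": 100}, {"x": 0.25, "y": -0.62, "z": -0.98, "wx": 0, "wy": 0, "wz": 0, "claw": 100}]}}

```text
time: 8.95
position: [0.548, -0.1299, 0.1318]
eef_rot: [-0.194, 0.098, -0.45, 0.866]
contact_force: [0.3, -0.1, 0.1]
finger_gap: 0.607
```

```bash
python3 - <<'E'
from plan import *
from workcell import observe
o=observe();print(o["position"],o["finger_gap"])
im,c=grab("wrist","w10")
a,_=load("w9")
cv2.imwrite('pics/w9z.png',cv2.resize(a[140:240,240:365],(750,600),interpolation=cv2.INTER_CUBIC))
cv2.imwrite('pics/w10z.png',cv2.resize(im[150:275,240:390],(720,600),interpolation=cv2.INTER_CUBIC))
E
```

```text
[ 0.54795197 -0.12988949  0.13184941] 0.607431774986628
```

View pics/w9z.png

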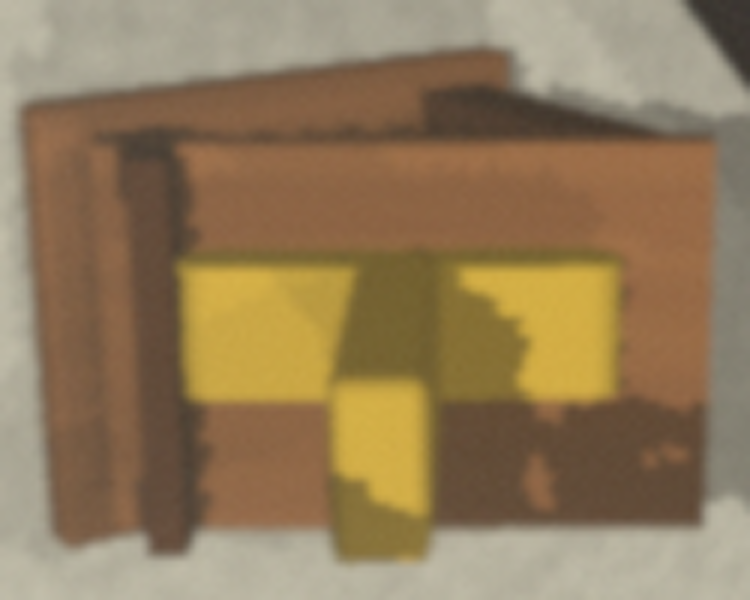

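View pics/w10z.png

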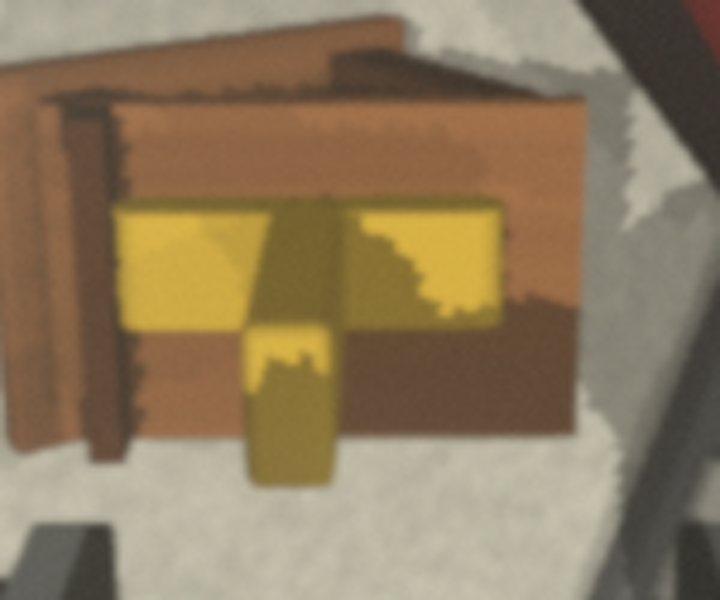

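```bash
python3 - <<'E'
from plan import *
from workcell import observe
_,c1=load("w9");_,c2=load("w10")
A=lambda x,y:(240+x/6-.4,140+y/6-.4); B=lambda x,y:(240+x/4.8-.4,150+y/4.8-.4)
P={'t1':((331,380),(246,325)),'t2':((431,380),(333,325)),'t3':((427,558),(333,485)),'t4':((338,558),(250,485)),
'f1':((182,263),(117,210)),'f2':((617,263),(502,208)),'f3':((617,400),(501,325)),'f4':((187,402),(121,331))}
W={}
for k,(a,b) in P.items():
    X,e=tri([(c1,A(*a)),(c2,B(*b))]); W[k]=X; print(k,X.round(4),e)
top=sum(W[k] for k in('t1','t2','t3','t4'))/4; ft=sum(W[k] for k in('f1','f2','f3','f4'))/4
print('top',top,'foot top',ft, top-ft,np.linalg.norm(top-ft))
o=observe();R=q2R(o["eef_rot"]); print('axes tool: ',R.round(3))
for nm,(i,j) in {'x blade':('t1','t4'),'y':('t1','t2'),'yfoot':('f1','f2'),'yfoot2':('f4','f3')}.items():
    v=W[j]-W[i]; print(nm,np.linalg.norm(v),(R.T@v/np.linalg.norm(v)).round(3))
print('top in tool',(R.T@(top-o["position"])).round(4),'foot in tool',(R.T@(ft-o["position"])).round(4))
# plane based: rays onto plane normal tool y at depth
n=-R[:,1]
for dep in (-0.031,-.033,-.035):
  for c,Z,i in ((c1,A,0),(c2,B,1)):
    o_=[]
    for k in('t1','t2','t3','t4'):
        ro,d=ray(c,Z(*P[k][i])); p0=top; s=((p0-ro)@n)/(d@n); o_.append(ro+d*s)
    q=np.array(o_); print((R.T@(q.mean(0)-o["position"])).round(4), np.linalg.norm(q[1]-q[0]).round(4),np.linalg.norm(q[3]-q[0]).round(4))
  break
E
```

```text
t1 [ 0.5523 -0.1351  0.0874] [0.1, 0.1]
t2 [ 0.5565 -0.1424  0.096 ] [0.1, 0.1]
t3 [ 0.5366 -0.148   0.1002] [0.1, 0.1]
t4 [ 0.5331 -0.1396  0.0946] [0.1, 0.1]
f1 [ 0.5563 -0.1434  0.0307] [0.0, 0.0]
f2 [ 0.5779 -0.193   0.062 ] [0.2, 0.2]
f3 [ 0.5583 -0.211   0.0524] [0.1, 0.1]
f4 [ 0.5376 -0.1508  0.0323] [0.1, 0.1]
top [ 0.54461261 -0.1412861   0.09455218] foot top [ 0.55751744 -0.17454826  0.04435522] [-0.01290484  0.03326216  0.05019695] 0.0615844156890083
axes tool:  [[-0.906  0.247  0.345]
 [-0.424 -0.519 -0.742]
 [-0.004 -0.818  0.575]]
x blade 0.021017814175353405 [ 0.917 -0.397  0.04 ]
y 0.011998018766678505 [-0.068 -0.186  0.98 ]
yfoot 0.06249414590763201 [0.022 0.086 0.996]
yfoot2 0.06676863416184561 [0.099 0.299 0.949]
top in tool [ 0.0081  0.0357 -0.0142] foot in tool [ 0.0107  0.0972 -0.0139]
[ 0.0082  0.0357 -0.0142] 0.0116 0.0225
[ 0.0083  0.0357 -0.0141] 0.0112 0.0229
```

```bash
python3 - <<'E'
from plan import *
from workcell import observe
_,c1=load("w9");_,c2=load("w10")
A=lambda x,y:(240+x/6-.4,140+y/6-.4); B=lambda x,y:(240+x/4.8-.4,150+y/4.8-.4)
P={'t1':((331,380),(246,325)),'t2':((431,380),(333,325)),'t3':((427,558),(333,485)),'t4':((338,558),(250,485)),
'f1':((182,263),(117,210)),'f2':((617,263),(502,208)),'f3':((617,400),(501,325)),'f4':((187,402),(121,331))}
o=observe();R=q2R(o["eef_rot"]);n=-R[:,1]
# intersect with planes at tool-depth D (from current TCP), report centre and sizes
for D in (.088,.092,.096,.10,.104,.108):
  for c,Z,i in ((c1,A,0),(c2,B,1)):
    q=[]
    for k in('f1','f2','f3','f4'):
        ro,d=ray(c,Z(*P[k][i])); p0=o["position"]+R[:,1]*D; q.append(ro+d*((p0-ro)@n)/(d@n))
    q=np.array(q); print('foot',D,i,(R.T@(q.mean(0)-o["position"])*1000).round(1),'len',(np.linalg.norm(q[1]-q[0])*1000).round(1),(np.linalg.norm(q[2]-q[3])*1000).round(1),'w',(np.linalg.norm(q[3]-q[0])*1000).round(1), 'z',q.mean(0)[2].round(4))
for D in (.032,.036,.04,.044,.048):
  for c,Z,i in ((c1,A,0),(c2,B,1)):
    q=[]
    for k in('t1','t2','t3','t4'):
        ro,d=ray(c,Z(*P[k][i])); p0=o["position"]+R[:,1]*D; q.append(ro+d*((p0-ro)@n)/(d@n))
    q=np.array(q); print('top',D,i,(R.T@(q.mean(0)-o["position"])*1000).round(1),'y',(np.linalg.norm(q[1]-q[0])*1000).round(1),'x',(np.linalg.norm(q[3]-q[0])*1000).round(1),'z',q.mean(0)[2].round(4))
E
```

```text
foot 0.088 0 [  7.7  88.  -14.2] len 60.9 61.6 w 20.6 z 0.0517
foot 0.088 1 [  7.4  88.  -14.1] len 61.1 61.8 w 20.6 z 0.0518
foot 0.092 0 [  9.   92.  -14.4] len 61.8 62.4 w 20.9 z 0.0483
foot 0.092 1 [  8.8  92.  -14.3] len 62.1 62.8 w 20.9 z 0.0484
foot 0.096 0 [ 10.2  96.  -14.6] len 62.6 63.3 w 21.2 z 0.0449
foot 0.096 1 [ 10.2  96.  -14.5] len 63.0 63.7 w 21.2 z 0.045
foot 0.1 0 [ 11.5 100.  -14.8] len 63.5 64.2 w 21.5 z 0.0416
foot 0.1 1 [ 11.5 100.  -14.7] len 64.0 64.7 w 21.6 z 0.0416
foot 0.104 0 [ 12.8 104.  -15. ] len 64.3 65.0 w 21.8 z 0.0382
foot 0.104 1 [ 12.9 104.  -14.9] len 65.0 65.7 w 21.9 z 0.0382
foot 0.108 0 [ 14.  108.  -15.1] len 65.2 65.9 w 22.1 z 0.0348
foot 0.108 1 [ 14.3 108.  -15.2] len 65.9 66.7 w 22.2 z 0.0348
top 0.032 0 [  6.8  32.  -13.9] y 11.5 x 22.2 z 0.0977
top 0.032 1 [  6.6  32.  -13.9] y 11.0 x 22.5 z 0.0977
top 0.036 0 [  8.4  36.  -14.2] y 11.7 x 22.6 z 0.0943
top 0.036 1 [  8.4  36.  -14.2] y 11.3 x 22.9 z 0.0943
top 0.04 0 [  9.9  40.  -14.4] y 11.9 x 22.9 z 0.0909
top 0.04 1 [ 10.2  40.  -14.4] y 11.5 x 23.4 z 0.0908
top 0.044 0 [ 11.5  44.  -14.6] y 12.1 x 23.3 z 0.0874
top 0.044 1 [ 11.9  44.  -14.7] y 11.7 x 23.8 z 0.0874
top 0.048 0 [ 13.   48.  -14.9] y 12.3 x 23.7 z 0.084
top 0.048 1 [ 13.7  48.  -15. ] y 11.9 x 24.3 z 0.084
```

Foot and blade sizes and the common axis agree on a blade top 43 mm ahead, offset +11.3 / -14.5 mm in tool x / z. I'll centre on it, advance partway and look.

{"api": "apply_moves", "payload": {"steps": [{"x": -0.61, "y": 0.24, "z": -0.34, "wx": 0, "wy": 0, "wz": 0, "claw": 100}, {"x": -0.61, "y": 0.24, "z": -0.34, "wx": 0, "wy": 0, "wz": 0, "claw": 100}, {"x": -0.4, "y": -0.2, "z": -1.0, "wx": 0, "wy": 0, "wz": 0, "claw": 100}, {"x": -0.2, "y": -0.62, "z": -1.7, "wx": 0, "wy": 0, "wz": 0, "claw": 100}, {"x": -0.2, "y": -0.62, "z": -1.7, "wx": 0, "wy": 0, "wz": 0, "claw": 100}]}}

```text
time: 9.5
position: [0.542, -0.1459, 0.0877]
eef_rot: [-0.193, 0.1, -0.451, 0.866]
contact_force: [-1.2, 0.1, 0.0]
finger_gap: 0.611
```

```bash
python3 - <<'E'
from plan import *
from workcell import observe
o=observe();print(o["position"],o["contact_force"],o["joint_positions"].round(2))
R=q2R(o["eef_rot"]); print((R.T@(o["position"]-np.array([.54795,-.12989,.13185]))*1000).round(1))
im,c=grab("wrist","w11")
E
```

```text
[ 0.54195246 -0.14594975  0.08768363] [-1.2420492   0.11452926  0.01282243] [-0.1   0.12  2.11 -0.81  0.75  1.6 ]
[ 12.3  43.1 -15.5]
```

View pics/w11.png

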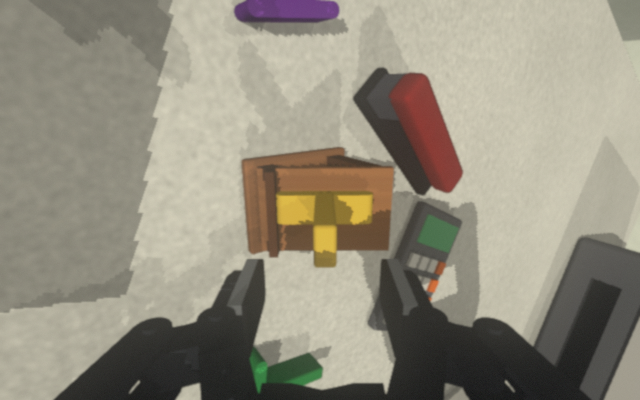

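```bash
python3 - <<'E'
from plan import *
im,c=load("w11")
cv2.imwrite('pics/w11z.png',cv2.resize(im[170:300,220:420],(800,520),interpolation=cv2.INTER_CUBIC))
m,b=blob(im,(20,120,60),(32,255,255),(230,170,420,300)); print(b)
E
```

```text
[(np.int32(4068), [276, 191, 97, 75], [323.9, 216.1])]
```

View pics/w11z.png

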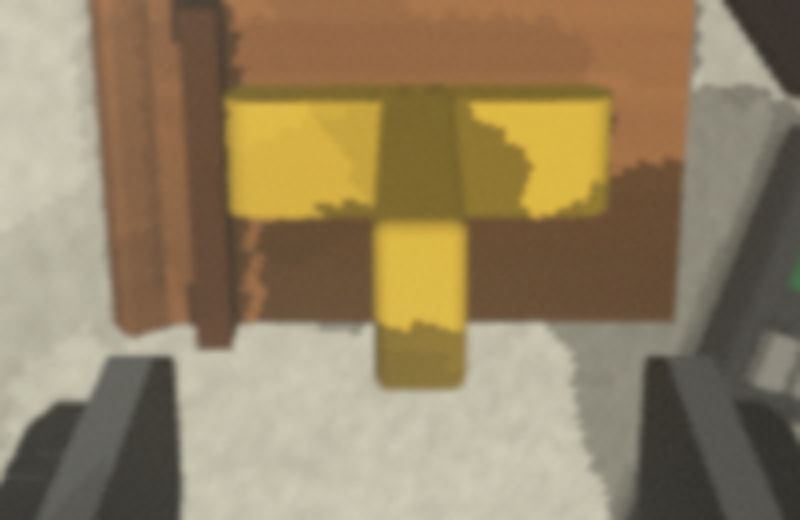

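```bash
python3 - <<'E'
from plan import *
from workcell import observe
c=[load(k)[1] for k in("w9","w10","w11")]
Z=[lambda x,y:(240+x/6-.4,140+y/6-.4),lambda x,y:(240+x/4.8-.4,150+y/4.8-.4),lambda x,y:(220+x/4-.4,170+y/4-.4)]
P={'t1':((331,380),(246,325),(374,222)),'t2':((431,380),(333,325),(466,222)),'t3':((427,558),(333,485),(464,386)),'t4':((338,558),(250,485),(378,386)),
'f1':((182,263),(117,210),(226,98)),'f2':((617,263),(502,208),(609,96)),'f3':((617,400),(501,325),(608,216)),'f4':((187,402),(121,331),(230,218))}
o=observe();R=q2R(o["eef_rot"]);W={}
for k,v in P.items():
    X,e=tri([(c[i],Z[i](*v[i])) for i in range(3)]); W[k]=X
    print(k,(R.T@(X-o["position"])*1000).round(1),e)
t=sum(W[k] for k in('t1','t2','t3','t4'))/4; f=sum(W[k] for k in('f1','f2','f3','f4'))/4
print((R.T@(t-o["position"])*1000).round(1),(R.T@(f-o["position"])*1000).round(1), t,f)
print('tcp px',proj(c[2],o["position"]))
E
```

```text
t1 [-12.9  -0.9  -5.3] [0.1, 0.1, 0.1]
t2 [-12.9  -0.8   6.4] [0.2, 0.1, 0.1]
t3 [ 7.9 -6.1  6.2] [0.1, 0.2, 0.1]
t4 [ 8.2 -5.5 -4.8] [0.2, 0.1, 0.1]
f1 [-11.5  56.2 -31.3] [0.1, 0.1, 0.1]
f2 [-12.   55.4  32.1] [0.2, 0.2, 0.2]
f3 [ 7.1 50.4 32.1] [0.3, 0.3, 0.1]
f4 [  8.5  52.4 -31.1] [0.2, 0.1, 0.1]
[-2.5 -3.3  0.6] [-2.  53.6  0.4] [ 0.54405458 -0.14337049  0.09178379] [ 0.55750423 -0.17299911  0.04506494]
tcp px [323.64166693 247.13084405]
```

Three views agree: blade top about 3 mm behind the TCP plane, foot top 54 mm ahead, laterally within 2 mm. Advancing 33.5 mm and gripping.

{"api": "apply_moves", "payload": {"steps": [{"x": 0.15, "y": -0.2, "z": -0.36, "wx": 0, "wy": 0, "wz": 0, "claw": 100}, {"x": 0.28, "y": -0.45, "z": -0.72, "wx": 0, "wy": 0, "wz": 0, "claw": 100}, {"x": 0.4, "y": -0.68, "z": -1.09, "wx": 0, "wy": 0, "wz": 0, "claw": 100}, {"x": 0.4, "y": -0.68, "z": -1.09, "wx": 0, "wy": 0, "wz": 0, "claw": 100}, {"x": 0.4, "y": -0.68, "z": -1.09, "wx": 0, "wy": 0, "wz": 0, "claw": 140}], "squeeze": 60}}

```text
time: 10.05
position: [0.5521, -0.1629, 0.0609]
eef_rot: [-0.193, 0.1, -0.451, 0.866]
contact_force: [0.7, -0.5, 0.3]
finger_gap: 0.461
```

{"api": "apply_moves", "payload": {"steps": [{"x": 0, "y": 0, "z": 0, "wx": 0, "wy": 0, "wz": 0, "claw": 255}, {"x": 0, "y": 0, "z": 0, "wx": 0, "wy": 0, "wz": 0, "claw": 255}, {"x": 0, "y": 0, "z": 0, "wx": 0, "wy": 0, "wz": 0, "claw": 255}, {"x": 0, "y": 0, "z": 0, "wx": 0, "wy": 0, "wz": 0, "claw": 255}, {"x": 0, "y": 0, "z": 0, "wx": 0, "wy": 0, "wz": 0, "claw": 255}]}}

```text
time: 10.55
position: [0.5525, -0.1628, 0.0614]
eef_rot: [-0.193, 0.099, -0.451, 0.866]
contact_force: [-0.5, 0.5, 2.1]
finger_gap: 0.121
```

```bash
python3 - <<'E'
from plan import *
from workcell import observe
o=observe();print(o["position"],o["contact_force"],o["finger_gap"],o["joint_positions"].round(2))
im,c=grab("wrist","w12")
E
```

```text
[ 0.55249494 -0.162816    0.06139698] [-0.53323359  0.52611226  2.06177133] 0.12053715754183648 [-0.13  0.19  2.09 -0.86  0.69  1.64]
```

View pics/w12.png

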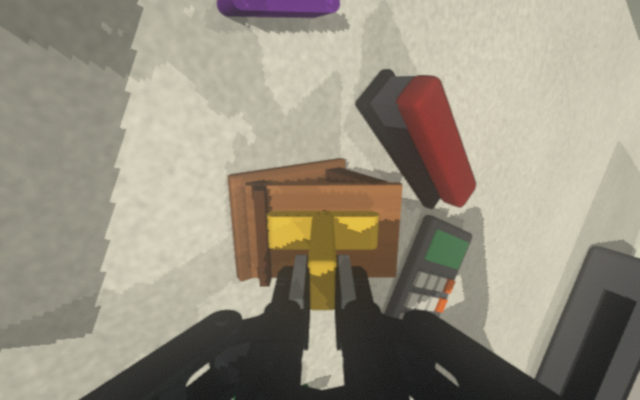

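The blade is held between the pads (foot 268–379 at row 230). Lifting along the rest's normal.

{"api": "apply_moves", "payload": {"steps": [{"x": -0.1, "y": 0.21, "z": 0.33, "wx": 0, "wy": 0, "wz": 0, "claw": 255}, {"x": -0.3, "y": 0.62, "z": 0.98, "wx": 0, "wy": 0, "wz": 0, "claw": 255}, {"x": -0.59, "y": 1.25, "z": 1.96, "wx": 0, "wy": 0, "wz": 0, "claw": 255}, {"x": -0.59, "y": 1.8, "z": 3.5, "wx": 0, "wy": 0, "wz": 0, "claw": 255}, {"x": -0.59, "y": 2.0, "z": 5, "wx": 0, "wy": 0, "wz": 0, "claw": 255}]}}

```text
time: 11.1
position: [0.5363, -0.1111, 0.1865]
eef_rot: [-0.193, 0.101, -0.452, 0.865]
contact_force: [0.6, -0.2, -0.3]
finger_gap: 0.118
```

```bash
python3 - <<'E'
from plan import *
from workcell import observe
o=observe();print(o["position"],o["contact_force"],o["finger_gap"],o["joint_positions"].round(2))
im,c=grab("wrist","w13")
cv2.imwrite('pics/w13z.png',cv2.resize(im[180:330,220:420],(800,600),interpolation=cv2.INTER_CUBIC))
_,c8=load("w8")
# refine pin from w8
for k,uv,z in (('pin',(324,141),.118),('hL',(275,146),.14),('hR',(375,144),.14)): print(k,onz(c8,uv,z).round(4))
for z in (.2,.235):
    R=down(np.radians(-132.4)); print(delta([*pin,z],R,o))
E
```

```text
[ 0.53627319 -0.111106    0.18651113] [ 0.60816975 -0.19462084 -0.25406128] 0.1177173333801984 [-0.02 -0.05  2.06 -0.68  0.95  1.46]
pin [0.5675 0.1548 0.118 ]
hL [0.5406 0.1791 0.14  ]
hR [0.596  0.1305 0.14  ]
(array([ 1.241, 10.604,  0.54 ]), array([3.533, 2.603, 2.722]))
(array([ 1.241, 10.604,  1.94 ]), array([3.533, 2.603, 2.722]))
```

View pics/w13z.png

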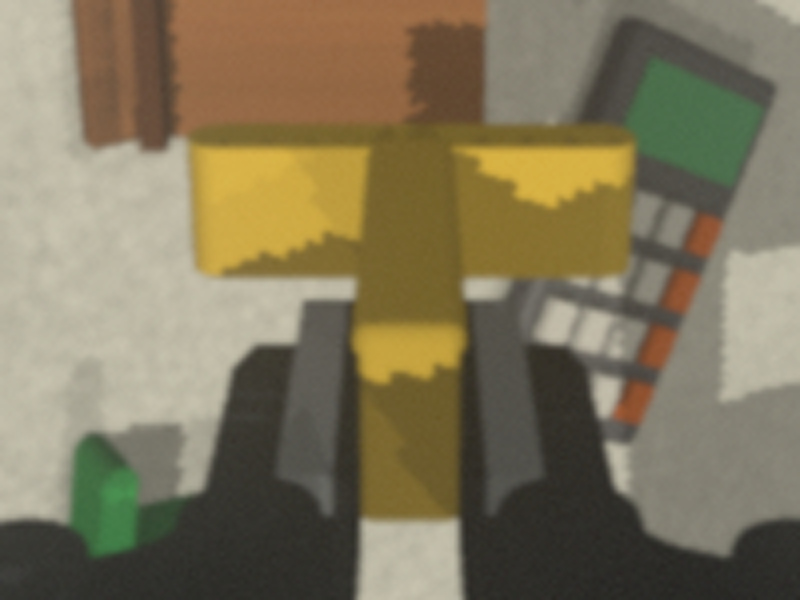

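```bash
python3 - <<'E'
from plan import *
from workcell import observe
_,c=load("w13"); Z=lambda x,y:(220+x/4-.4,180+y/4-.4)
o=observe();R=q2R(o["eef_rot"]);n=-R[:,1]
def pl(pts,D):
    q=[]
    for p in pts:
        ro,d=ray(c,Z(*p)); p0=o["position"]+R[:,1]*D; q.append(ro+d*((p0-ro)@n)/(d@n))
    return (np.array(q)-o["position"])@R*1000
F=[(192,146),(632,146),(630,275),(196,275)]; T=[(356,326),(464,326),(460,518),(358,518)]
for D in (.014,.018,.021,.024):
    q=pl(F,D); print('foot',D,q.mean(0).round(1),'len',(q[1]-q[0])[2].round(1),(q[2]-q[3])[2].round(1),'w',(q[3]-q[0])[0].round(1), 'yawerr',(q[1]-q[0])[0].round(2),(q[2]-q[3])[0].round(2))
for D in (-.042,-.038,-.035,-.032):
    q=pl(T,D); print('top',D,q.mean(0).round(1),'len',(q[1]-q[0])[2].round(1),(q[2]-q[3])[2].round(1),'w',(q[3]-q[0])[0].round(1))
E
```

```text
foot 0.014 [ 0.  14.  -7.4] len 58.8 60.0 w 19.2 yawerr -0.48 -0.55
foot 0.018 [ 1.8 18.  -7.4] len 60.2 61.4 w 19.6 yawerr -0.5 -0.56
foot 0.021 [ 3.2 21.  -7.4] len 61.2 62.4 w 19.9 yawerr -0.5 -0.57
foot 0.024 [ 4.5 24.  -7.4] len 62.2 63.4 w 20.3 yawerr -0.51 -0.58
top -0.042 [ -2.3 -42.   -7.3] len 10.3 10.2 w 21.6
top -0.038 [  0.2 -38.   -7.3] len 10.6 10.6 w 22.4
top -0.035 [  2.2 -35.   -7.3] len 10.9 10.8 w 22.9
top -0.032 [  4.1 -32.   -7.4] len 11.1 11.1 w 23.5
```

```bash
cat >> h.py <<'E'
TTC=np.array([[4.42210947e-04,9.48017397e-01,3.18218195e-01,-8.30578705e-02],[-2.19498721e-04,-3.18218127e-01,9.48017498e-01,-1.66980355e-01],[9.99999878e-01,-4.89072202e-04,6.73690671e-05,9.93067542e-05]])
KW=np.array([[350.4011495,0,321.96354466],[0,350.4011495,202.27121671],[0,0,1]])
def toolplane(pts,D):
    """wrist pixels -> tool coords on plane tool y = D (mm)"""
    q=[]
    for u,v in pts:
        d=TTC[:,:3]@np.linalg.inv(KW)@np.array([u,v,1.]); s=(D-TTC[1,3])/d[1]; q.append(TTC[:,3]+d*s)
    return np.array(q)*1000
E
python3 - <<'E'
from h import *
Z=lambda p:(220+p[0]/4-.4,180+p[1]/4-.4)
F=[(192,146),(632,146),(630,275),(196,275)]; T=[(356,326),(464,326),(460,518),(358,518)]
for D in (.014,.018,.021,.024):
    q=toolplane(map(Z,F),D); print('foot',D,q.mean(0).round(1),'len',(q[1]-q[0])[2].round(1),(q[2]-q[3])[2].round(1),'w',(q[3]-q[0])[0].round(1), 'yawerr',(q[1]-q[0])[0].round(2),(q[2]-q[3])[0].round(2))
for D in (-.042,-.038,-.035,-.032):
    q=toolplane(map(Z,T),D); print('top',D,q.mean(0).round(1),'len',(q[1]-q[0])[2].round(1),(q[2]-q[3])[2].round(1),'w',(q[3]-q[0])[0].round(1))
E
```

```text
foot 0.014 [-4.4 14.   0.5] len 60.7 61.8 w 19.6 yawerr 0.03 0.03
foot 0.018 [-2.7 18.   0.5] len 62.1 63.2 w 20.1 yawerr 0.03 0.03
foot 0.021 [-1.4 21.   0.6] len 63.1 64.2 w 20.4 yawerr 0.03 0.04
foot 0.024 [-0.1 24.   0.6] len 64.1 65.3 w 20.7 yawerr 0.03 0.04
top -0.042 [ -5.1 -42.    0.1] len 10.8 10.7 w 22.5
top -0.038 [ -2.6 -38.    0.1] len 11.1 11.0 w 23.2
top -0.035 [ -0.8 -35.    0.1] len 11.4 11.3 w 23.7
top -0.032 [  1.1 -32.    0.1] len 11.6 11.5 w 24.3
```

The held clip is centred: about -1 mm in tool x, aligned in yaw, underside about 31.5 mm past the TCP. Moving over the seat while straightening up.

```bash
python3 - <<'E'
from plan import *
from workcell import observe
o=observe();print(o["position"],o["dq"].round(2))
R=down(np.radians(-132.4)); P=np.array([.5674,.1544,.222])-R@np.array([-.001,0,.0003]); print(P,delta(P,R,o))
E
```

```text
[ 0.54176946 -0.1113806   0.19561551] [-0.02  0.04 -0.05 -0.08 -0.15  0.1 ]
[0.56650416 0.15386384 0.222     ] (array([ 0.989, 10.61 ,  1.055]), array([3.53 , 2.706, 2.733]))
```

{"api": "apply_moves", "payload": {"steps": [{"x": 0.1, "y": 1.0, "z": 1.06, "wx": 0.65, "wy": 0.5, "wz": 0.5, "claw": 255}, {"x": 0.3, "y": 2.8, "z": 1.06, "wx": 1.25, "wy": 0.97, "wz": 0.97, "claw": 255}, {"x": 0.45, "y": 4.6, "z": 1.06, "wx": 1.9, "wy": 1.45, "wz": 1.45, "claw": 255}, {"x": 0.6, "y": 6.4, "z": 1.06, "wx": 2.5, "wy": 1.9, "wz": 1.95, "claw": 255}, {"x": 0.8, "y": 8.2, "z": 1.06, "wx": 3.1, "wy": 2.4, "wz": 2.4, "claw": 255}]}}

```text
time: 11.65
position: [0.5612, 0.0959, 0.2232]
eef_rot: [-0.277, 0.266, -0.628, 0.677]
contact_force: [-0.5, -0.3, -1.2]
finger_gap: 0.122
```

```bash
python3 - <<'E'
from plan import *
from workcell import observe
o=observe();print(o["position"],o["dq"].round(2),o["finger_gap"])
R=down(np.radians(-132.4)); P=np.array([.5674,.1544,.222])-R@np.array([-.001,0,.0003]); print(P,delta(P,R,o))
E
```

```text
[0.5612494  0.09587279 0.22315007] [ 0.27  0.6  -0.69  0.96  0.68 -0.68] 0.12155616708126128
[0.56650416 0.15386384 0.222     ] (array([ 0.21 ,  2.32 , -0.046]), array([0.403, 0.296, 0.303]))
```

{"api": "apply_moves", "payload": {"steps": [{"x": 0.15, "y": 1.6, "z": -0.04, "wx": 0.4, "wy": 0.3, "wz": 0.3, "claw": 255}, {"x": 0.21, "y": 2.32, "z": -0.04, "wx": 0.4, "wy": 0.3, "wz": 0.3, "claw": 255}, {"x": 0.21, "y": 2.32, "z": -0.4, "wx": 0.4, "wy": 0.3, "wz": 0.3, "claw": 255}, {"x": 0.21, "y": 2.32, "z": -0.8, "wx": 0.4, "wy": 0.3, "wz": 0.3, "claw": 255}, {"x": 0.21, "y": 2.32, "z": -0.8, "wx": 0.4, "wy": 0.3, "wz": 0.3, "claw": 255}]}}

```text
time: 12.15
position: [0.5641, 0.153, 0.2001]
eef_rot: [0.283, -0.287, 0.647, -0.647]
contact_force: [-0.5, -1.0, -0.7]
finger_gap: 0.124
```

```bash
python3 - <<'E'
from plan import *
from workcell import observe
o=observe();print(o["position"],o["dq"].round(2),o["finger_gap"],o["contact_force"])
im,c=grab("wrist","w14");grab("scene","s14");grab("top","t14")
R=down(np.radians(-132.4)); P=np.array([.5674,.1544,.202])-R@np.array([-.001,0,.0003]); print(P,delta(P,R))
s=cv2.imread('pics/s14.png'); cv2.imwrite('pics/s14z.png',cv2.resize(s[140:270,280:440],(740,600),interpolation=cv2.INTER_CUBIC))
E
```

```text
[0.56409152 0.15296892 0.20009568] [-0.01 -0.02 -0.02  0.    0.01  0.  ] 0.1240264830133232 [-0.497612   -1.00276262 -0.67936939]
[0.56650416 0.15386384 0.202     ] (array([ 0.018,  0.031, -0.032]), array([ 0.005, -0.009,  0.009]))
```

View pics/w14.png

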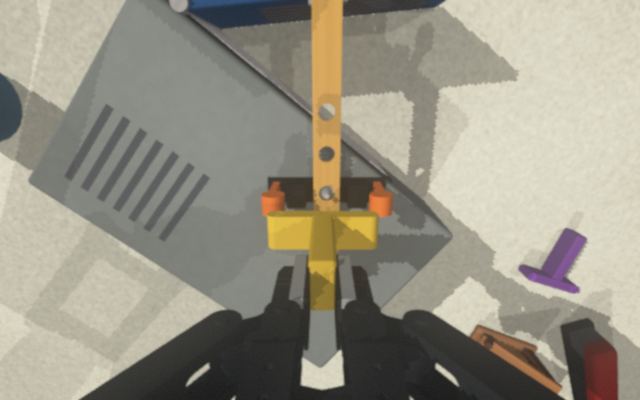

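View pics/s14z.png

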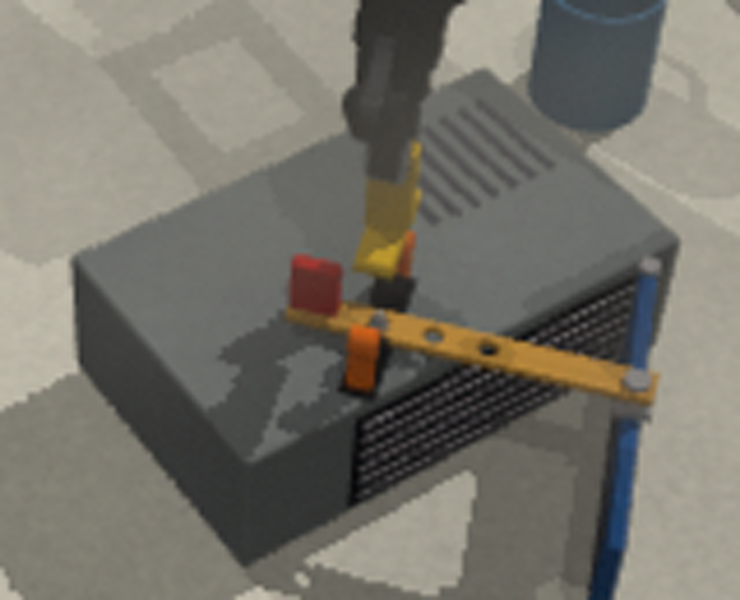

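```bash
python3 - <<'E'
from h import *
im=cv2.imread('pics/w14.png'); cv2.imwrite('pics/w14z.png',cv2.resize(im[165:265,245:405],(800,500),interpolation=cv2.INTER_CUBIC))
E
```

```text
(no output)
```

View pics/w14z.png

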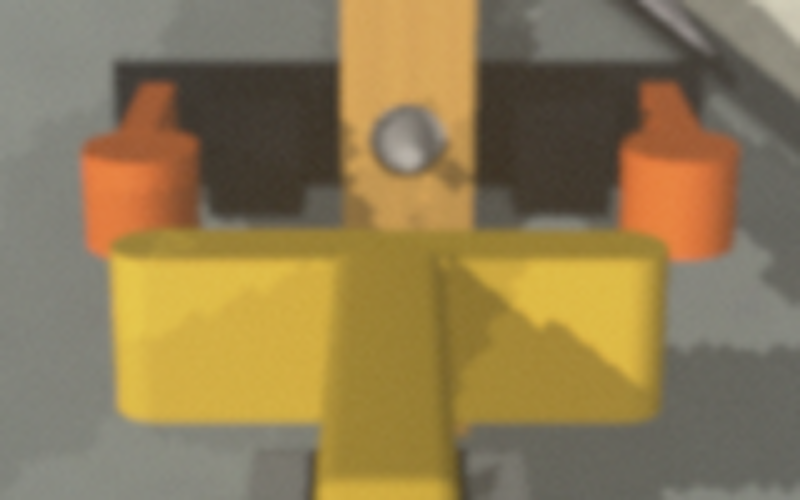

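```bash
python3 - <<'E'
from h import *
from workcell import observe
o=observe(); im,c=grab("wrist","w15"); o2=observe()
print(o["position"],o2["position"],o["dq"].round(3),q2R(o["eef_rot"])[:,1].round(4))
cv2.imwrite('pics/w15z.png',cv2.resize(im[165:265,245:405],(800,500),interpolation=cv2.INTER_CUBIC))
E
```

```text
[0.56605906 0.15307668 0.20279305] [0.56643888 0.15318377 0.20326104] [ 0.001 -0.007 -0.016 -0.     0.001  0.001] [-1.3e-03 -7.0e-04 -1.0e+00]
```

View pics/w15z.png

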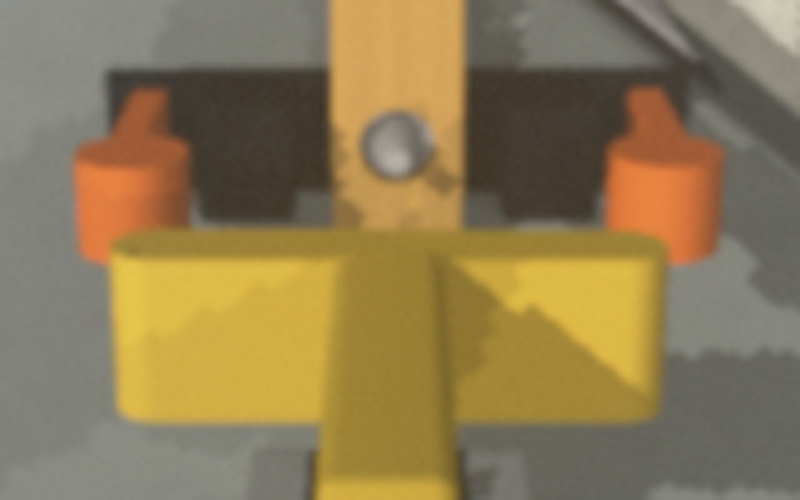

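```bash
python3 - <<'E'
from h import *
Z=lambda p:(245+p[0]/5-.4,165+p[1]/5-.4)
for D in (.084,.086): print('pin',toolplane([Z((399,147))],D).round(1))
print('pinbase/hole bar top',toolplane([Z((398,160))],.2028-.111).round(1))
for D in (.060,): print('hooks far edge x=+7',toolplane([Z((132.5,258)),Z((665,260))],D).round(1),'near',toolplane([Z((132.5,176)),Z((665,176))],D).round(1))
q=toolplane([Z(p) for p in [(112,258),(667,258),(660,422),(117,422)]],.0215); print('foot',q.mean(0).round(1),(q[1]-q[0]).round(1),(q[2]-q[3]).round(1),(q[3]-q[0]).round(1))
E
```

```text
pin [[-5.4 84.   1.9]]
pin [[-4.7 86.   2. ]]
pinbase/hole bar top [[-0.8 91.8  1.9]]
hooks far edge x=+7 [[  3.3  60.  -35.1]
 [  3.6  60.   38.7]] near [[ -8.7  60.  -34.6]
 [ -8.6  60.   38. ]]
foot [-0.9 21.5  0.4] [ 0.   0.  63.8] [ 0.   0.  64.5] [20.8  0.  -0.5]
```

Foot against seat in the settled view: the seat is about +1.3 mm in tool z and -1.5 mm in tool x from the clip. I'll correct that, then descend onto the hooks.

{"api": "apply_moves", "payload": {"steps": [{"x": 0.06, "y": 0.01, "z": 0, "wx": 0, "wy": 0, "wz": 0, "claw": 255}, {"x": 0.06, "y": 0.01, "z": -0.4, "wx": 0, "wy": 0, "wz": 0, "claw": 255}, {"x": 0.06, "y": 0.01, "z": -0.9, "wx": 0, "wy": 0, "wz": 0, "claw": 255}, {"x": 0.06, "y": 0.01, "z": -0.95, "wx": 0, "wy": 0, "wz": 0, "claw": 255}, {"x": 0.06, "y": 0.01, "z": -0.95, "wx": 0, "wy": 0, "wz": 0, "claw": 255}], "squeeze": 80}}

```text
time: 12.85
position: [0.5669, 0.1533, 0.1779]
eef_rot: [0.284, -0.286, 0.647, -0.647]
contact_force: [-0.1, -0.9, -0.6]
finger_gap: 0.114
```

```bash
python3 - <<'E'
from h import *
from workcell import observe
o=observe(); im,c=grab("wrist","w16"); s,_=grab("scene","s16")
print(o["position"],o["contact_force"],q2R(o["eef_rot"])[:,1].round(4))
cv2.imwrite('pics/w16z.png',cv2.resize(im[165:265,245:405],(800,500),interpolation=cv2.INTER_CUBIC))
cv2.imwrite('pics/s16z.png',cv2.resize(s[150:240,330:410],(640,600)[::1],interpolation=cv2.INTER_CUBIC))
E
```

```text
[0.56688976 0.15329849 0.17790078] [-0.14119964 -0.91791662 -0.55868584] [-3.3e-03 -9.0e-04 -1.0e+00]
```

View pics/w16z.png

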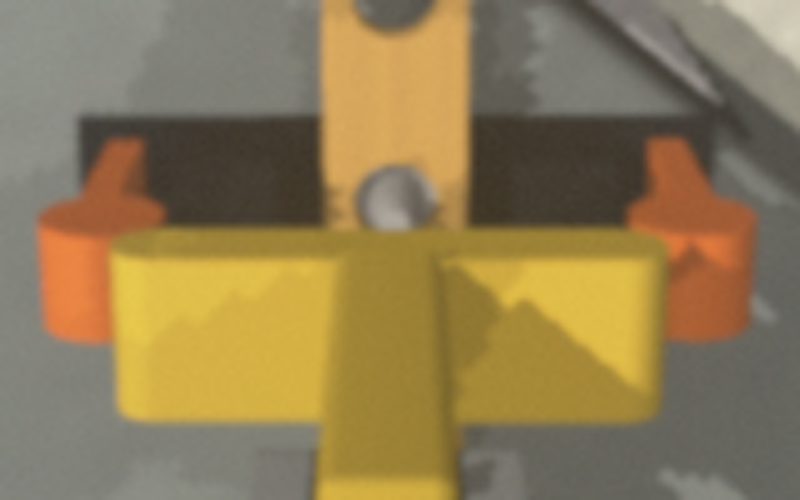

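View pics/s16z.png

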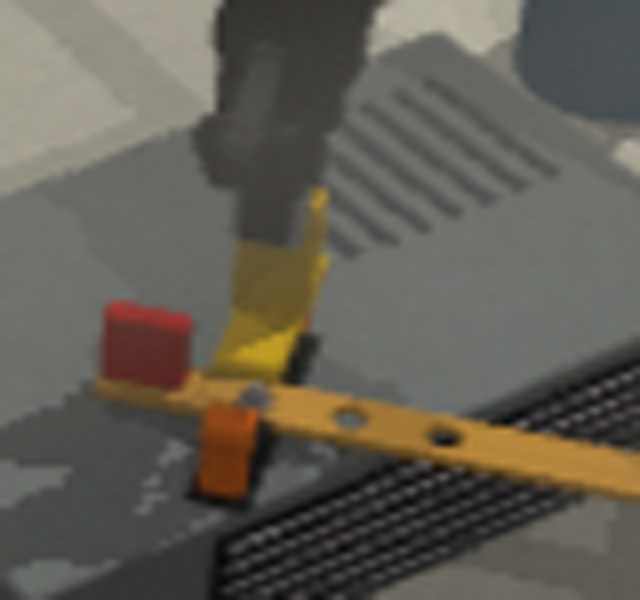

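```bash
python3 - <<'E'
from h import *
from workcell import observe
Z=lambda p:(245+p[0]/5-.4,165+p[1]/5-.4)
D=.1779-.1425
print('hooks far',toolplane([Z((100,338)),Z((706,340))],D).round(1),'near',toolplane([Z((102,242)),Z((692,242))],D).round(1))
print('pin',toolplane([Z((399,198))],.1779-.118).round(1))
q=toolplane([Z(p) for p in [(112,258),(667,258),(660,422),(117,422)]],.0215); print('foot',q.mean(0).round(1))
print(observe()["position"])
E
```

```text
hooks far [[  4.7  35.4 -35.9]
 [  5.   35.4  40.2]] near [[ -8.2  35.4 -35. ]
 [ -8.1  35.4  37.7]]
pin [[-5.5 59.9  1.8]]
foot [-0.9 21.5  0.4]
[0.56792111 0.15349373 0.17932962]
```

{"api": "apply_moves", "payload": {"steps": [{"x": 0.04, "y": 0.02, "z": -0.25, "wx": 0, "wy": 0, "wz": 0, "claw": 255}, {"x": 0.04, "y": 0.02, "z": -0.5, "wx": 0, "wy": 0, "wz": 0, "claw": 255}, {"x": 0.04, "y": 0.02, "z": -0.75, "wx": 0, "wy": 0, "wz": 0, "claw": 255}, {"x": 0.04, "y": 0.02, "z": -1.0, "wx": 0, "wy": 0, "wz": 0, "claw": 255}, {"x": 0.04, "y": 0.02, "z": -1.0, "wx": 0, "wy": 0, "wz": 0, "claw": 255}]}}

```text
time: 13.45
position: [0.5692, 0.1544, 0.154]
eef_rot: [0.285, -0.285, 0.647, -0.647]
contact_force: [1.7, 1.0, -1.7]
finger_gap: 0.11
```

```bash
python3 - <<'E'
from h import *
from workcell import observe
o=observe(); im,c=grab("wrist","w17"); s,_=grab("scene","s17")
print(o["position"],o["contact_force"],q2R(o["eef_rot"])[:,1].round(4),observe()["position"])
cv2.imwrite('pics/w17z.png',cv2.resize(im[165:325,225:425],(750,600),interpolation=cv2.INTER_CUBIC))
cv2.imwrite('pics/s17z.png',cv2.resize(s[150:240,330:410],(640,600)[::1],interpolation=cv2.INTER_CUBIC))
E
```

```text
[0.56915511 0.15439329 0.15397085] [ 1.71301903  1.0354912  -1.74270006] [-0.e+00  3.e-04 -1.e+00] [0.56909975 0.15436022 0.15397612]
```

View pics/w17z.png

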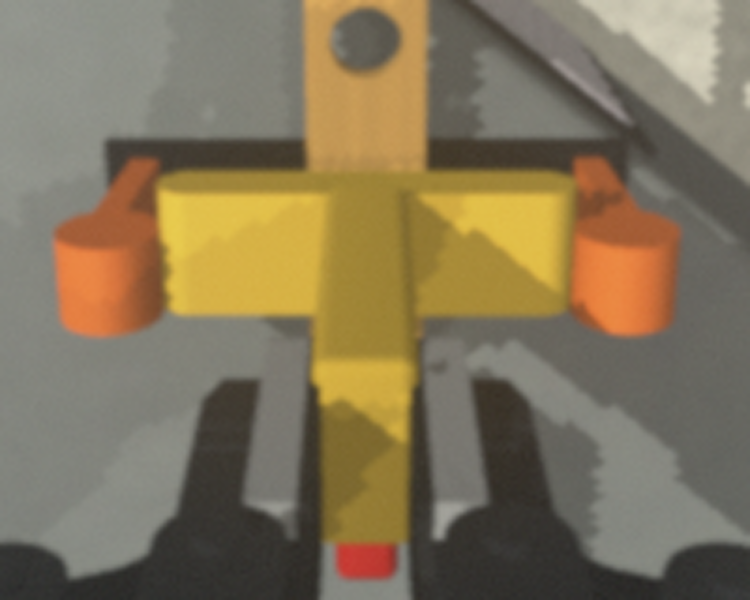

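View pics/s17z.png

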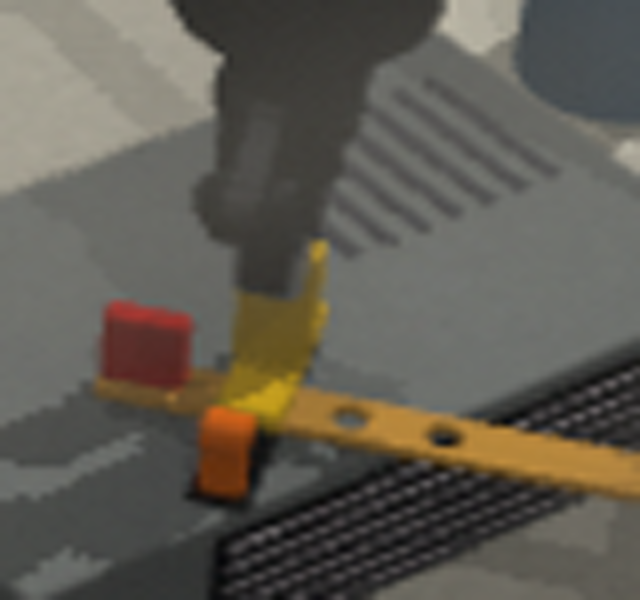

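The foot is between the noses and still spreading them: foot edges at 157 and 575 overlie the noses. Pressing the last millimetres.

{"api": "apply_moves", "payload": {"steps": [{"x": -0.01, "y": 0, "z": -0.1, "wx": 0, "wy": 0, "wz": 0, "claw": 255}, {"x": -0.01, "y": 0, "z": -0.18, "wx": 0, "wy": 0, "wz": 0, "claw": 255}, {"x": -0.01, "y": 0, "z": -0.22, "wx": 0, "wy": 0, "wz": 0, "claw": 255}, {"x": -0.01, "y": 0, "z": -0.22, "wx": 0, "wy": 0, "wz": 0, "claw": 255}, {"x": -0.01, "y": 0, "z": -0.22, "wx": 0, "wy": 0, "wz": 0, "claw": 255}]}}

```text
time: 14.05
position: [0.5686, 0.1542, 0.1482]
eef_rot: [0.285, -0.285, 0.647, -0.647]
contact_force: [0.4, 0.9, -1.4]
finger_gap: 0.114
```

```bash
python3 - <<'E'
from h import *
from workcell import observe
o=observe(); im,c=grab("wrist","w18"); s,_=grab("scene","s18")
print(o["position"],o["contact_force"],q2R(o["eef_rot"])[:,1].round(4),observe()["position"])
cv2.imwrite('pics/w18z.png',cv2.resize(im[165:325,225:425],(750,600),interpolation=cv2.INTER_CUBIC))
E
```

```text
[0.56857802 0.15423366 0.14820947] [ 0.40051882  0.8969031  -1.3580058 ] [-8.e-04  0.e+00 -1.e+00] [0.56880362 0.15429176 0.14846696]
```

View pics/w18z.png

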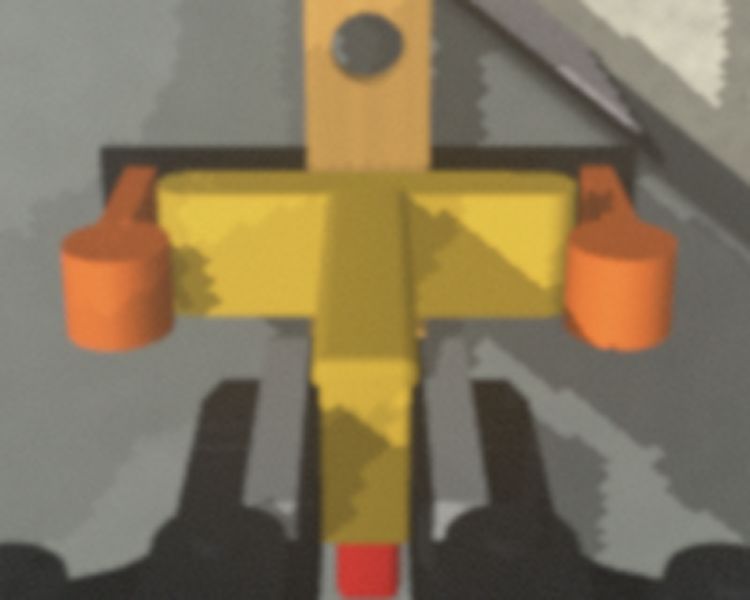

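Both noses now overlie the foot's ends. There's no reaction from the pads yet, so I'll press a little further until there is.

{"api": "apply_moves", "payload": {"steps": [{"x": 0, "y": 0, "z": -0.05, "wx": 0, "wy": 0, "wz": 0, "claw": 255}, {"x": 0, "y": 0, "z": -0.1, "wx": 0, "wy": 0, "wz": 0, "claw": 255}, {"x": 0, "y": 0, "z": -0.14, "wx": 0, "wy": 0, "wz": 0, "claw": 255}, {"x": 0, "y": 0, "z": -0.14, "wx": 0, "wy": 0, "wz": 0, "claw": 255}, {"x": 0, "y": 0, "z": -0.14, "wx": 0, "wy": 0, "wz": 0, "claw": 255}]}}

```text
time: 14.65
position: [0.5692, 0.1543, 0.1458]
eef_rot: [-0.285, 0.285, -0.647, 0.647]
contact_force: [-0.4, -1.0, 4.8]
finger_gap: 0.113
```

```bash
python3 - <<'E'
from h import *
from workcell import observe
o=observe(); im,c=grab("wrist","w19")
print(o["position"],o["contact_force"],o["wrist_torque"],observe()["position"])
cv2.imwrite('pics/w19z.png',cv2.resize(im[165:325,225:425],(750,600),interpolation=cv2.INTER_CUBIC))
E
```

```text
[0.56917854 0.15427178 0.14578639] [-0.37823392 -1.03312472  4.84655939] [-0.06260627  0.32775717  0.01239027] [0.56919705 0.15427656 0.14577908]
```

View pics/w19z.png

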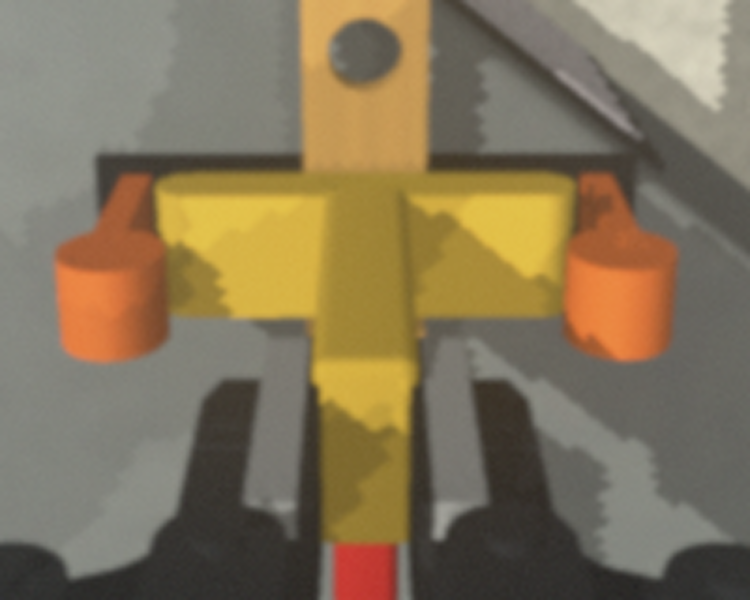

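```bash
python3 - <<'E'
from h import *
Z=lambda p:(225+p[0]/3.75-.4,165+p[1]/3.75-.4)
def sep(l,r,y,zt): 
    q=toolplane([Z((l[0],y)),Z((l[1],y)),Z((r[0],y)),Z((r[1],y))],zt-.1425)[:,2]; return q.round(1),'sep',((q[2]+q[3]-q[0]-q[1])/2).round(1),'gap',(q[2]-q[1]).round(1),'mid',q.mean().round(1)
print('w17',sep((53,166),(573,680),240,.1540))
print('w18',sep((62,173),(567,677),252,.1484))
print('w19',sep((55,168),(565,678),260,.1458))
for D in (.0175,.0195,.0215):
    q=toolplane([Z((158,192)),Z((575,192)),Z((567,315)),Z((170,315))],D);print('foot',D,q.round(1)[:,2],(q[1]-q[0])[2].round(1),q.mean(0).round(1))
E
python3 - <<'E'
from h import *
s=cv2.imread('pics/s18.png'); cv2.imwrite('pics/s18z.png',cv2.resize(s[160:240,320:400],(600,600),interpolation=cv2.INTER_CUBIC))
E
```

```text
w17 (array([-45.8, -29.2,  30.7,  46.4]), 'sep', np.float64(76.0), 'gap', np.float64(59.8), 'mid', np.float64(0.5))
w18 (array([-43.2, -27.3,  28.9,  44.7]), 'sep', np.float64(72.1), 'gap', np.float64(56.3), 'mid', np.float64(0.8))
w19 (array([-43.6, -27.7,  28.3,  44.2]), 'sep', np.float64(71.9), 'gap', np.float64(56.0), 'mid', np.float64(0.3))
foot 0.0175 [-31.   31.6  31.4 -30.1] 62.6 [-2.9 17.5  0.5]
foot 0.0195 [-31.3  31.9  31.7 -30.5] 63.2 [-2.1 19.5  0.5]
foot 0.0215 [-31.6  32.3  32.1 -30.8] 63.9 [-1.2 21.5  0.5]
```

View pics/s18z.png

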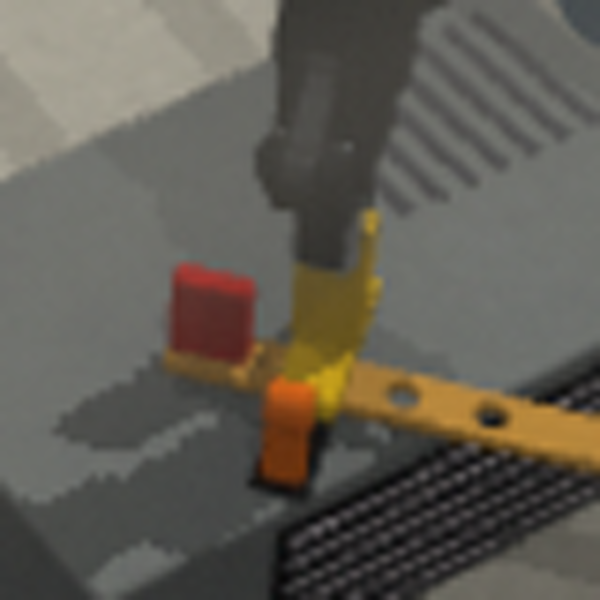

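Nose separation went from 76 mm to 72 mm, the unsprung value seen before contact, so both hooks have closed over the clip. One firmer press should confirm that it sits on the pads.

{"api": "apply_moves", "payload": {"steps": [{"x": 0, "y": 0, "z": -0.08, "wx": 0, "wy": 0, "wz": 0, "claw": 255}, {"x": 0, "y": 0, "z": -0.12, "wx": 0, "wy": 0, "wz": 0, "claw": 255}, {"x": 0, "y": 0, "z": -0.12, "wx": 0, "wy": 0, "wz": 0, "claw": 255}, {"x": 0, "y": 0, "z": -0.12, "wx": 0, "wy": 0, "wz": 0, "claw": 255}, {"x": 0, "y": 0, "z": -0.12, "wx": 0, "wy": 0, "wz": 0, "claw": 255}]}}

```text
time: 15.2
position: [0.5694, 0.1544, 0.1457]
eef_rot: [-0.285, 0.285, -0.647, 0.647]
contact_force: [-5.2, -1.2, 13.2]
finger_gap: 0.112
```

```bash
python3 - <<'E'
from workcell import observe
o=observe();print(o["position"],o["contact_force"],o["wrist_torque"])
E
```

```text
[0.569441   0.15442303 0.14570343] [-5.20565128 -1.24115947 13.18019019] [-0.19191436  1.1541466  -0.00733502]
```

It's a hard stop: z stays at 0.1457 with 13 N, so the clip is seated. Relieving the press, releasing and rising.

{"api": "apply_moves", "payload": {"steps": [{"x": 0, "y": 0, "z": 0.03, "wx": 0, "wy": 0, "wz": 0, "claw": 255}, {"x": 0, "y": 0, "z": 0.03, "wx": 0, "wy": 0, "wz": 0, "claw": 180}, {"x": 0, "y": 0, "z": 0.03, "wx": 0, "wy": 0, "wz": 0, "claw": 180}, {"x": 0, "y": 0, "z": 0.03, "wx": 0, "wy": 0, "wz": 0, "claw": 180}, {"x": 0, "y": 0, "z": 0.03, "wx": 0, "wy": 0, "wz": 0, "claw": 180}]}}

```text
time: 15.7
position: [0.5691, 0.1544, 0.1457]
eef_rot: [0.285, -0.285, 0.647, -0.647]
contact_force: [0.9, 0.1, 0.3]
finger_gap: 0.29
```

{"api": "apply_moves", "payload": {"steps": [{"x": 0, "y": 0, "z": 0.4, "wx": 0, "wy": 0, "wz": 0, "claw": 180}, {"x": 0, "y": 0, "z": 1.2, "wx": 0, "wy": 0, "wz": 0, "claw": 180}, {"x": 0, "y": 0, "z": 2.4, "wx": 0, "wy": 0, "wz": 0, "claw": 180}, {"x": 0, "y": 0, "z": 3.6, "wx": 0, "wy": 0, "wz": 0, "claw": 180}, {"x": 0, "y": 0, "z": 3.8, "wx": 0, "wy": 0, "wz": 0, "claw": 180}]}}

```text
time: 16.2
position: [0.5722, 0.1549, 0.2467]
eef_rot: [-0.288, 0.282, -0.646, 0.648]
contact_force: [0.5, -0.2, 0.8]
finger_gap: 0.291
```

{"api": "apply_moves", "payload": {"steps": [{"x": -1, "y": -1, "z": 0.5, "wx": 0, "wy": 0, "wz": 0, "claw": 180}, {"x": -2, "y": -2, "z": 0.5, "wx": 0, "wy": 0, "wz": 0, "claw": 180}, {"x": -2, "y": -2, "z": 0.5, "wx": 0, "wy": 0, "wz": 0, "claw": 180}, {"x": -2, "y": -2, "z": 0.5, "wx": 0, "wy": 0, "wz": 0, "claw": 180}, {"x": -2, "y": -2, "z": 0.5, "wx": 0, "wy": 0, "wz": 0, "claw": 180}]}}

```text
time: 16.7
position: [0.5225, 0.1053, 0.2588]
eef_rot: [-0.288, 0.282, -0.646, 0.648]
contact_force: [-0.1, -0.2, 1.3]
finger_gap: 0.293
```

```bash
python3 - <<'E'
from h import *
from workcell import observe
o=observe(); im,c=grab("wrist","w20"); s,_=grab("scene","s20"); t,_=grab("top","t20")
print(o["time"],o["position"],o["contact_force"])
cv2.imwrite('pics/s20z.png',cv2.resize(s[140:270,280:440],(740,600),interpolation=cv2.INTER_CUBIC))
E
```

```text
16.7 [0.52248607 0.10528173 0.25878236] [-0.14397161 -0.18820814  1.26874273]
```

View pics/w20.png

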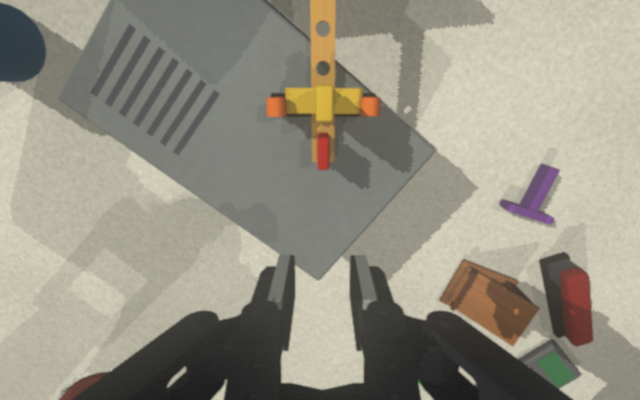

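View pics/s20z.png

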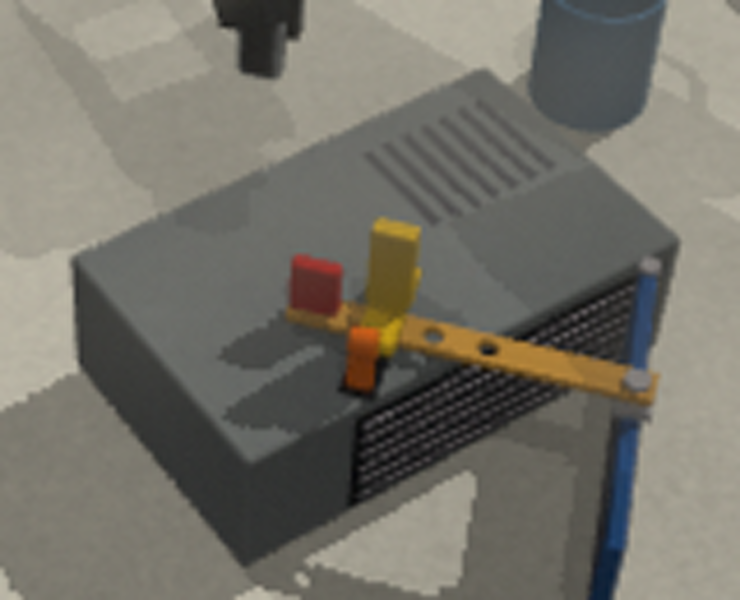

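```bash
python3 - <<'E'
from h import *
im=cv2.imread('pics/w20.png'); cv2.imwrite('pics/w20z.png',cv2.resize(im[70:190,245:405],(800,600),interpolation=cv2.INTER_CUBIC))
E
```

```text
(no output)
```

View pics/w20z.png

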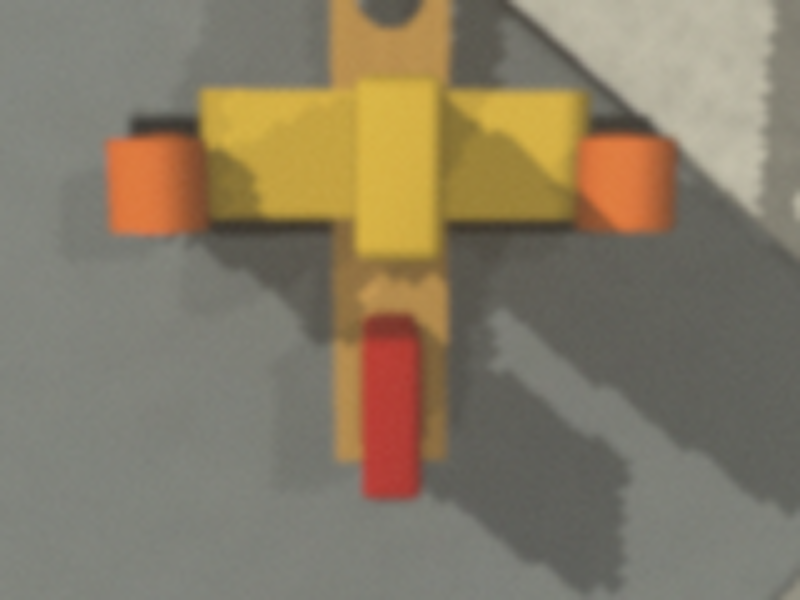

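```bash
python3 - <<'E'
from plan import *
_,c=load("w20"); Z=lambda x,y:(245+x/5-.4,70+y/5-.4)
ph=np.radians(-132.4);X=np.array([np.cos(ph),np.sin(ph)]);Y=np.array([-X[1],X[0]])
def L(n,pts,z):
    q=np.array([onz(c,Z(*p),z)[:2]-pin for p in pts])*1000; print(n,np.c_[q@X,q@Y].round(1).tolist(),'mean',(q.mean(0)@X).round(1),(q.mean(0)@Y).round(1))
L('foot top',[(200,90),(588,90),(578,220),(207,222)],.129)
L('blade top',[(357,80),(438,80),(437,258),(357,258)],.185)
L('hookL',[(107,140),(205,135),(110,233),(205,233)],.1425)
L('hookR',[(585,137),(674,138),(582,230),(675,230)],.1425)
L('hole2',[(390,10)],.111)
L('fin top',[(362,335),(420,335),(364,498),(420,498)],.145)
L('bar end',[(335,461),(445,461)],.111)
E
```

```text
foot top [[-14.3, -30.7], [-14.2, 31.8], [6.2, 30.9], [6.4, -30.3]] mean -3.9 0.4
blade top [[-15.5, -4.8], [-15.5, 5.8], [7.3, 5.8], [7.3, -5.0]] mean -4.1 0.5
hookL [[-6.9, -44.1], [-7.6, -28.9], [7.1, -44.4], [7.2, -29.4]] mean -0.1 -36.7
hookR [[-7.2, 30.1], [-7.1, 43.9], [6.8, 30.1], [6.8, 44.8]] mean -0.2 37.2
hole2 [[-27.1, 0.0]] mean -27.1 0.0
fin top [[22.8, -4.7], [22.9, 4.5], [49.3, -4.5], [49.4, 4.6]] mean 36.1 -0.0
bar end [[50.1, -10.1], [50.2, 10.0]] mean 50.1 -0.0
```

In the last view the hooks and fin sit where they should. The clip is upright, about 4 mm off the pin along the stay and 0.4 mm across, against a 7 mm allowance. Handing in.

```bash
python3 - <<'E'
from workcell import ticket
print(ticket.close_job())
E
```

```text
the job is handed in; nothing more can be done
None
```

I moved the stay's last hole onto the pin with the flap swung open, and pushed the yellow clip down between the two orange hooks. I let go and handed the job in at about 17 s; it reports no verdict.

**Stay:** In the last pictures the bar looks level. The fin's centre is 36.1 mm from the pin (36.5 nominal) and within 0.1 mm sideways.

**Clip:** It came to a hard stop at 13 N, and both hook noses lie over its foot at their unsprung spacing. It stands upright and square, 0.4 mm off across the stay.

**Checks that were off:**
- **Clip position:** it sits about 4 mm off the pin's axis along the stay, within the 7 mm allowed. I left it rather than grip it again.
- **Grip depth:** the hard stop came about 5 mm lower in tool height than I had estimated. I put this down to how deep I had gripped the clip, since the hooks had already closed. I did not measure the seated height directly.

The arm was clear of everything at hand-in. I made no contact with the calculator, mug or stapler.

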